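# Bolt down the pressure chamber cover crosswise

## Task

Close the specimen pressure chamber evenly: tighten its four T-screws crosswise in two rounds, each time taking the opposite screw next and then the other pair. In the first round turn each only until it bears lightly (torque about 0.1 N m above that of loose turning), and when all four bear, go round crosswise again to make each firm (about 0.27 N m above loose turning). Overtighten none, don't lean on the cover, leave the jars and beaker alone, and let go at the end.

Things in the scene. Friction and masses are not known exactly. Their poses are not given: they have to be found in the camera images.
- chamber: Steel pressure chamber fixed to the bench, 232 mm across at its flange. Origin on its axis at bench level, z up. Its four T-screws stand 80 mm from the axis, 90 degrees apart, numbered in order around it: 1 is opposite 3, 2 is opposite 4.
- cover: Round aluminium cover, 224 mm across, 12 mm thick, with a low glass window in its middle, lying on the chamber's gasket under the screws. Origin on its axis, 116 mm above the bench; its top is 14 mm above the origin. It sinks by far under 1 mm as the screws are tightened, which relieves the neighbours by about 1 N each.
- screw1: T-handled quick clamp screw (steep thread): black plastic bar 44 mm long (its x), 12 mm thick (its y), 24 mm high on a short stem. Origin on the upright screw axis at its foot, 8 to 12 mm above the cover at first; the bar spans 16 to 40 mm above the origin: grip it across its thickness about 30 mm above the origin. Clockwise from above tightens (yaw falls); it sinks 6 mm per rad.
- screw2: T-handled clamp screw like screw1. At the start every screw's foot hangs clear of its spring washer; it meets it after a turn of 0.33 to 1.1 rad, different for each screw and each time, too fine to be seen in the poses. Until then it turns evenly against the 0.4 N m of its stiff locking thread, which also holds it where it is left.
- screw3: T-handled clamp screw like screw1. Once a foot bears, each newton on its washer adds about 0.006 N m to the 0.4 N m of loose turning, 0.33 N m per rad: light is a rise of 0.1 N m (17 N), firm 0.27 N m (45 N). When the hand stops after a brisk turn, its inertia leaves the standing torque up to 0.4 N m below the turning torque, loose or tight alike: compare like with like, after equal moves of 0.1 to 0.3 rad.
- screw4: T-handled clamp screw like screw1. The grip gives a little: a turn must first wind up about 0.1 rad before the screw follows, at every new grasp.
- jar1: Small glass specimen jar with a white cap, 54 mm across, 75 mm high; origin at the centre of its underside. Bystander.
- jar2: Another such specimen jar. Bystander.
- beaker: Clear plastic beaker, 68 mm across, 90 mm high; origin at the centre of its underside. Bystander.

How it is judged:
On the way:
1. first round: all four screws bear lightly on their washers, each with 6 to 34 N (contact force between screw1 and cover between 6 and 34 N and contact force between screw2 and cover between 6 and 34 N and contact force between screw3 and cover between 6 and 34 N and contact force between screw4 and cover between 6 and 34 N), for 0.2 s.
At the end, for the whole second after the job is handed in: All four screws press on the cover's washers with 29 to 62 N each (a torque of 0.18 to 0.37 N m above loose turning), and the robot has let go (contact force between screw1 and cover between 29 and 62 N and contact force between screw2 and cover between 29 and 62 N and contact force between screw3 and cover between 29 and 62 N and contact force between screw4 and cover between 29 and 62 N); the robot touches nothing.
It fails at once if a screw is tightened hard (over 34 N on its washer, a rise of 0.2 N m) while another is still loose (under 4 N) ((contact force between screw1 and cover above 34 N and contact force between any of screw2, screw3, screw4 and cover below 4 N) or (contact force between screw2 and cover above 34 N and contact force between any of screw1, screw3, screw4 and cover below 4 N) or (contact force between screw3 and cover above 34 N and contact force between any of screw1, screw2, screw4 and cover below 4 N) or (contact force between screw4 and cover above 34 N and contact force between any of screw1, screw2, screw3 and cover below 4 N)).
It fails at once if not crosswise: two neighbouring screws bear (over 6 N) while the other two are loose (under 3 N), or two neighbours are firm (over 36 N) while the other two are not (under 26 N) ((contact force between each of screw1, screw2 and cover above 6 N and contact force between each of screw3, screw4 and cover below 3 N) or (contact force between each of screw1, screw2 and cover above 36 N and contact force between each of screw3, screw4 and cover below 26 N) or (contact force between each of screw2, screw3 and cover above 6 N and contact force between each of screw4, screw1 and cover below 3 N) or (contact force between each of screw2, screw3 and cover above 36 N and contact force between each of screw4, screw1 and cover below 26 N) or (contact force between each of screw3, screw4 and cover above 6 N and contact force between each of screw1, screw2 and cover below 3 N) or (contact force between each of screw3, screw4 and cover above 36 N and contact force between each of screw1, screw2 and cover below 26 N) or (contact force between each of screw4, screw1 and cover above 6 N and contact force between each of screw2, screw3 and cover below 3 N) or (contact force between each of screw4, screw1 and cover above 36 N and contact force between each of screw2, screw3 and cover below 26 N)).
It fails at once if a screw is overtightened: over 70 N on its washer (a rise of 0.42 N m) (contact force between any of screw1, screw2, screw3, screw4 and cover above 70 N).
It fails at once if the robot leans on the cover with over 20 N (contact force between any of the fingers, the arm and cover above 20 N).
It fails at once if a bystander is moved by over 20 mm (distance of any of jar1, jar2, beaker from where it was at the start of the episode above 0.02 m).
It also fails if it takes over 72 s, if anything falls off the work surface, if the arm or the gripper's body presses on something with over 40 N, if the wrist force passes 120 N, or if a joint passes its speed limit or range.

## Robot

A 6-joint arm with a two-finger parallel gripper is mounted at the origin on the work surface. World frame = base frame: x ahead of the robot, y to its left, z up, the work surface at z = 0. Lengths are in m, angles in rad, forces in N, time in s.
With the tool pointing down it reaches from about 0.25 to 0.725 m from the base axis. Payload 4 kg.
Tool frame: the origin (TCP) lies on the front face of the gripper's body, between the roots of the fingers; the fingertips stand 73 mm ahead of it and the grasp point (between the pads) lies 54 mm ahead of it; z points along the fingers, x is the direction in which the jaws open and shut, and the axes are right-handed (so a half turn about z gives the same grasp; the last joint's range is limited). The gripper opens to 85 mm and grips with 20 to 120 N. Pads are 22 mm wide; open, the fingers measure 114 mm over their backs; the gripper's body (76 mm by 85 mm) begins 54 mm behind the grasp point. The pads swing forward as they close: fully open they stand 13 mm farther back than shut.
Start: joints at [1.183, 0.241, 0.005, 1.335, 0, 1.571], TCP at [0.189, 0.463, 0.304] pointing down, gripper open.
Joint ranges: [-2.72, 2.72], [-1.05, 1.87], [-1.09, 1.28], [-1.99, 2.15], [-1.42, 1.44], [-3.14, 3.14]. Speed limits (rad/s): [2.79, 2.79, 3.14, 3.14, 3.14, 3.14].

## Interface

Orientations are given as [roll, pitch, yaw] about the fixed x, y, z axes, in that order (R = Rz(yaw) Ry(pitch) Rx(roll)).
In Python, from cell import arm gives the robot as it stands. The module is installed in compiled form; this text tells all that it offers.
- The arm moves only by the tool play_rows, never from a script. Its argument "series" is a list of rows, each a list of 7 numbers: the shift along the tool's x, y, z as a fraction of full scale, then the turn, a rotation vector about the tool's x, y, z as a fraction of full scale, then the gripper command: -1 is shut, 1 is fully open, values between are in proportion. A call has 1 to 12 rows; each row shifts and turns the commanded pose from where the row before left it, along the tool's axes as they then stand; what a row does not reach is not made up. Full scale, the value 1, is 150 mm for a shift and pi/4 rad for a turn. A row lasts 1/8 s, in which the tool goes at most 62.5 mm and 10.7 degrees, less where a joint would pass 70% of its speed; a pose out of reach is approached as far as the arm can. A call with a number of a shift or a turn outside -1 to 1 is refused whole. A call with a gripper value outside its range is refused whole. The fingers move at their own pace and stop on an object; "newtons" is the grip in N (left out, the last holds). Time passes only in rows, so rows that do not move let the fingers close. It gives the time, the measured TCP pose, the force and the opening at its end, in the units of the state.
- arm.sense(): the state, without advancing time (a new reading comes with each control period).
- arm.capture(name): name is "scene" or "top"; returns a dict with "img" (384x512x3 uint8, red, green, blue), "intrinsics" (3x3 intrinsics, pixels), "D" ([k1, k2, p1, p2, k3] as OpenCV has them; the pictures are not rectified), "position" and "orientation" of the camera in the world. Camera axes: x right, y up, looking along -z (the intrinsics and any distortion apply to the point x, -y, -z); pixel columns grow to the right and rows downward; lengths in m; the calibration is good to about 2 mm. A picture is of the moment at which its call begins. There is no depth.
- arm.finish_job(): hands the job in, once; it reports no verdict.
The state is a dict: "time_s": time; "joint_positions": joint angles; "qvel": joint speeds; "tau": joint torques, N m; "ee_pos": TCP position; "tool_rot": TCP orientation; "ft_force": force on the tool from outside, world axes, zero at the start; "wrist_torque": the same for the moment, N m; "grip_width": finger opening in m.
Only numpy, scipy, OpenCV 4.12 (cv2) and the standard library are available. Lean on these libraries where they do the work, as an engineer would, in place of code of your own. Each camera call takes 0.05 s, during which the arm holds its last target.

## Working session

There is one attempt and no reset: what is moved stays moved. The work goes in short steps, Python scripts to look and compute and a tool call to move; the robot and the scene stay as the last step left them, time stands still between calls to the robot, and variables do not carry over. Pictures are saved under pics/ and viewed, and the job is handed in when it is done.

Besides the shell and the picture viewer there is one more tool, called after "Request:" by a JSON object that holds its "fn" and its "kwargs", one argument or row to a line. play_rows: Moves the arm, as the interface text tells. Shift numbers are shares of 150 mm and turn numbers shares of pi/4 rad, none past 1 either way. Its arguments: {"type":"object","properties":{"series":{"type":"array","items":{"type":"array","items":{"type":"number"}}},"newtons":{"type":"number"}},"required":["series"]}

```bash
mkdir -p pics; ls; python3 - <<'E'
from cell import arm
import cv2,json,numpy as np
print(arm.sense())
for n in("scene","top"):
    c=arm.capture(n); cv2.imwrite(f"pics/{n}0.png",c["img"][:,:,::-1])
    print(n,c["intrinsics"],c["D"],c["position"],c["orientation"])
    np.savez(f"{n}0.npz",**{k:np.array(v) for k,v in c.items()})
E
```

```text
pics
{'time_s': 0.0, 'joint_positions': array([ 1.18300335e+00,  2.41430645e-01,  3.72375809e-03,  1.33521604e+00,
       -3.18141261e-06,  1.57080266e+00]), 'qvel': array([ 1.02298412e-03, -1.09458839e-03, -8.70371944e-05,  6.25817800e-05,
        3.57363193e-04, -9.92304349e-04]), 'tau': array([ 3.47813075e-04, -3.72318184e+01,  2.52407295e+01,  1.68956921e-02,
        6.69438418e-05, -2.72523231e-06]), 'ee_pos': array([0.18889039, 0.46242372, 0.30300381]), 'tool_rot': array([3.14158946e+00, 2.12660235e-03, 1.18299701e+00]), 'ft_force': array([-0.33309285, -0.10140867, -0.84900699]), 'wrist_torque': array([-0.016754  , -0.00101712, -0.03526269]), 'grip_width': 0.0852215208851788}
scene [[418.73435389   0.         256.59583191]
 [  0.         418.73435389 192.87065536]
 [  0.           0.           1.        ]] [-0.01462791  0.          0.          0.          0.        ] [ 1.2122601  -0.17987381  0.81264344] [ 0.77829224 -0.01486939  1.32257067]
top [[464.33068969   0.         256.46111024]
 [  0.         464.33068969 184.116782  ]
 [  0.           0.           1.        ]] [-0.09399539  0.          0.          0.          0.        ] [ 0.39535165 -0.00186249  1.16298653] [ 0.1432306  -0.01950254 -1.59879723]
```

View pics/scene0.png

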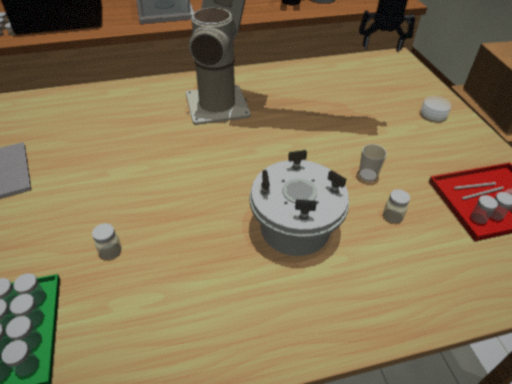

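View pics/top0.png

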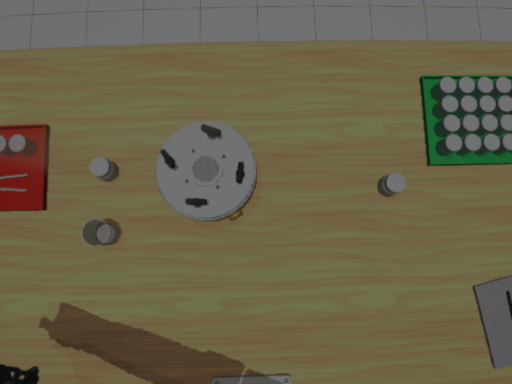

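```bash
cat > h.py <<'E'
import numpy as np,cv2
from scipy.spatial.transform import Rotation as Ro
def load(n): 
    d=np.load(n); return {k:d[k] for k in d.files}
def ray(c,uv):
    p=cv2.undistortPoints(np.array(uv,float).reshape(-1,1,2),c["intrinsics"],c["D"])[:,0]
    d=np.c_[p[:,0],-p[:,1],-np.ones(len(p))]
    return c["position"],d@Ro.from_euler("xyz",c["orientation"]).as_matrix().T
def plane(c,uv,z):
    o,d=ray(c,uv); return o+d*((z-o[2])/d[:,2])[:,None]
def proj(c,P):
    q=(np.atleast_2d(P)-c["position"])@Ro.from_euler("xyz",c["orientation"]).as_matrix()
    q=q*[1,-1,-1]
    return cv2.projectPoints(q,np.zeros(3),np.zeros(3),c["intrinsics"],c["D"])[0][:,0]
def tri(c1,u1,c2,u2):
    o1,d1=ray(c1,[u1]);o2,d2=ray(c2,[u2]);d1=d1[0];d2=d2[0]
    t=np.linalg.lstsq(np.c_[d1,-d2],o2-o1,rcond=None)[0]
    a=o1+t[0]*d1;b=o2+t[1]*d2
    return (a+b)/2,np.linalg.norm(a-b)
def blobs(img,box,th=45):
    x0,y0,x1,y1=box
    m=(img.max(2)<th).astype(np.uint8); k=np.zeros_like(m);k[y0:y1,x0:x1]=1
    n,l,s,c=cv2.connectedComponentsWithStats(m*k)
    out=[]
    for i in range(1,n):
        if s[i,4]>25:
            pts=np.argwhere(l==i)[:,::-1].astype(np.float32)
            out.append((c[i].round(1),s[i,4],cv2.minAreaRect(pts)))
    return out
E
python3 - <<'E'
from h import *
for n,box in(("scene",(245,140,355,225)),("top",(155,118,260,222))):
    c=load(n+"0.npz")
    for th in(40,60):
        for b in blobs(c["img"],box,th):print(n,th,b)
    x0,y0,x1,y1=box
    cv2.imwrite(f"pics/{n}c.png",cv2.resize(c["img"][y0:y1,x0:x1,::-1],None,fx=5.5,fy=5.5,interpolation=cv2.INTER_NEAREST))
E
```

```text
scene 40 (array([297.1, 156.4]), np.int32(70), ((297.0, 156.5), (7.0, 14.0), 90.0))
scene 40 (array([336.2, 179.9]), np.int32(85), ((335.6153259277344, 180.076904296875), (16.086305618286133, 7.765803337097168), 33.6900634765625))
scene 40 (array([305.4, 206.5]), np.int32(109), ((305.31036376953125, 207.27586364746094), (17.273462295532227, 9.467185020446777), 4.763641834259033))
scene 60 (array([297. , 156.4]), np.int32(147), ((297.27996826171875, 157.45999145507812), (11.17228889465332, 16.82914161682129), 81.8698959350586))
scene 60 (array([264.9, 181. ]), np.int32(89), ((265.3379821777344, 180.44483947753906), (6.062320709228516, 18.768281936645508), 4.763641834259033))
scene 60 (array([336.2, 179.5]), np.int32(162), ((335.3000183105469, 180.40000915527344), (17.88854217529297, 12.074766159057617), 26.56505012512207))
scene 60 (array([304.9, 205.7]), np.int32(196), ((305.1676330566406, 206.820556640625), (19.17412757873535, 12.808316230773926), 4.398705005645752))
top 40 (array([214.5, 133.4]), np.int32(27), ((214.0, 133.5), (3.0, 10.0), 90.0))
top 40 (array([168.4, 159.4]), np.int32(99), ((167.50001525878906, 159.00001525878906), (19.091880798339844, 6.363960266113281), 45.0))
top 40 (array([239.8, 172.6]), np.int32(105), ((240.0, 172.5), (19.0, 6.0), 90.0))
top 40 (array([196.3, 201.6]), np.int32(105), ((196.5, 202.0), (6.0, 19.0), 90.0))
top 60 (array([211.1, 131.1]), np.int32(154), ((210.502685546875, 131.6162109375), (20.14488410949707, 9.410748481750488), 17.10272979736328))
top 60 (array([168.3, 159.1]), np.int32(129), ((167.50001525878906, 159.00001525878906), (20.50609588623047, 7.77817440032959), 45.0))
top 60 (array([239.8, 172.4]), np.int32(136), ((240.0, 172.5), (21.0, 8.0), 90.0))
top 60 (array([196.3, 201.7]), np.int32(135), ((196.0, 202.0), (8.0, 20.0), 90.0))
```

View pics/topc.png

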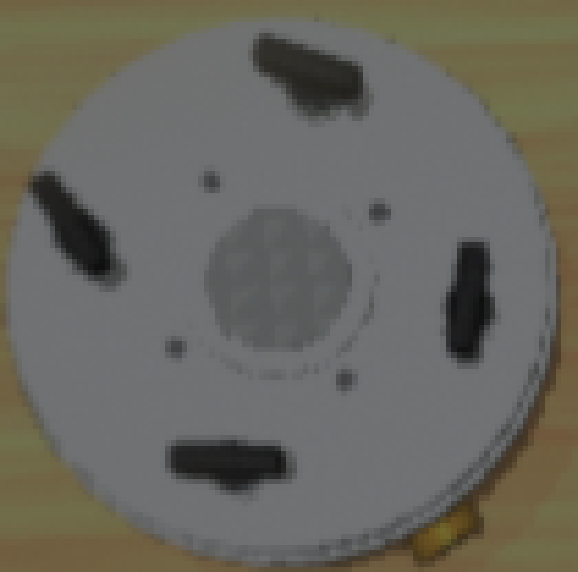

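View pics/scenec.png

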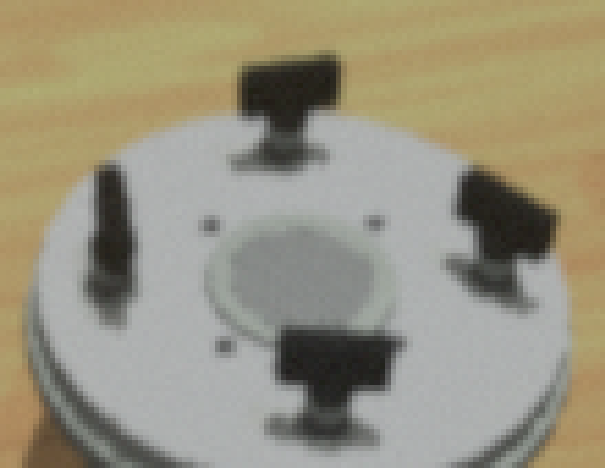

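```bash
python3 - <<'E'
from h import *
t=load("top0.npz");s=load("scene0.npz")
T=np.array([(311,70),(72,225),(228,461),(469,300)])/5.5+[155,118]-.5
S=np.array([(336,362),(506,213),(290,88),(112,210)])/5.5+[245,140]-.5
P=[]
for a,b in zip(T,S):
    p,e=tri(t,a,s,b);P.append(p);print("tri",p.round(4),round(e,4))
P=np.array(P)
Q=plane(t,T,.178);print("plane",Q.round(4))
for X in(P,Q):
    c=X[:,:2].mean(0);d=X[:,:2]-c
    print("c",c.round(4),"r",np.hypot(*d.T).round(4),"ang",np.degrees(np.arctan2(d[:,1],d[:,0])).round(1))
E1=np.array([(262,48),(42,183),(170,460),(474,245)])/5.5+[155,118]-.5
E2=np.array([(360,84),(102,264),(287,461),(464,357)])/5.5+[155,118]-.5
a=plane(t,E1,.178);b=plane(t,E2,.178)
for p,q in zip(a,b): print("bar",((p+q)/2).round(4),np.linalg.norm(p-q).round(4),np.degrees(np.arctan2(*(q-p)[[1,0]])).round(1))
# cover rim contour: cover top ellipse in top view
m=cv2.inRange(cv2.cvtColor(t["img"],cv2.COLOR_RGB2HSV),(0,0,60),(180,60,255))
m[:118]=0;m[225:]=0;m[:,:150]=0;m[:,262:]=0
m=cv2.morphologyEx(m,cv2.MORPH_CLOSE,np.ones((9,9)))
k=max(cv2.findContours(m,0,cv2.CHAIN_APPROX_NONE)[0],key=cv2.contourArea)
el=cv2.fitEllipse(k);print(el, plane(t,[el[0]],.124))
w=blobs(t["img"],(180,140,235,200),200)
# bystanders
for n,uv,z in(("jarA",(101,167),.075),("beak",(95,232),.09),("jarB",(395,183),.075)):print(n,plane(t,[uv],z).round(3))
E
```

```text
tri [0.6605 0.0733 0.1713] 0.0046
tri [0.5994 0.1678 0.1725] 0.0031
tri [0.5041 0.1069 0.172 ] 0.0029
tri [0.5646 0.0115 0.1763] 0.0028
plane [[0.658  0.0707 0.178 ]
 [0.5978 0.1654 0.178 ]
 [0.5031 0.1049 0.178 ]
 [0.564  0.0101 0.178 ]]
c [0.5822 0.0899] r [0.0801 0.0798 0.0799 0.0804] ang [ -11.9   77.5  167.7 -102.6]
c [0.5807 0.0878] r [0.0792 0.0795 0.0795 0.0794] ang [ -12.5   77.6  167.6 -102.2]
bar [0.6597 0.0707 0.178 ] 0.0417 -112.1
bar [0.5984 0.1654 0.178 ] 0.0407 -144.4
bar [0.5033 0.1047 0.178 ] 0.0454 -91.9
bar [0.5636 0.0101 0.178 ] 0.0446 173.7
((205.71664428710938, 170.46575927734375), (99.3766860961914, 99.97386932373047), 69.84927368164062) [[0.5787723  0.08791537 0.124     ]]
jarA [[0.602 0.343 0.075]]
beak [[0.447 0.35  0.09 ]]
jarB [[ 0.546 -0.36   0.075]]
```

```bash
cat > plan.py <<'E'
import sys
from h import *
from cell import arm
def plan(x,y,z,yawdeg,n,g,pr=True):
    s=arm.sense();p=np.array(s["ee_pos"]);R=Ro.from_euler("xyz",s["tool_rot"])
    tgt=np.array([x,y,z]);Rt=Ro.from_euler("xyz",[np.pi,0,np.radians(yawdeg)])
    rows=[]
    # unwrap: turn taken about the tool axis the short way
    for i in range(n):
        k=n-i;dec=2 if k>1 else 3
        sh=np.round(R.inv().apply((tgt-p)/k)/.15,dec)
        tv=(R.inv()*Rt).as_rotvec()
        tn=np.round(tv/k/(np.pi/4),dec)
        rows.append([*map(float,sh+0.),*map(float,tn+0.),g])
        p=p+R.apply(sh*.15);R=R*Ro.from_rotvec(tn*np.pi/4)
    print("end",p.round(4),R.as_euler("xyz").round(3))
    print("["+",\n".join(str([int(v) if v==int(v) else v for v in r]).replace(" ","") for r in rows)+"]")
if __name__=="__main__":
    a=sys.argv[1:];plan(*map(float,a[:4]),int(a[4]),float(a[5]))
    s=arm.sense();print(s["time_s"],s["ee_pos"].round(4),s["tool_rot"].round(3),s["joint_positions"].round(2),s["wrist_torque"].round(3),s["ft_force"].round(1),round(s["grip_width"],4))
E
python3 plan.py .659 .071 .28 158 20 -0.1
```

```text
end [0.659  0.0709 0.2801] [-3.141  0.     2.758]
[[-0.06,0.19,0.01,0,0,-0.1,-0.1],
[-0.08,0.19,0.01,0,0,-0.1,-0.1],
[-0.09,0.18,0.01,0,0,-0.1,-0.1],
[-0.11,0.18,0.01,0,0,-0.1,-0.1],
[-0.12,0.17,0.01,0,0,-0.1,-0.1],
[-0.13,0.16,0.01,0,0,-0.1,-0.1],
[-0.14,0.14,0.01,0,0,-0.1,-0.1],
[-0.15,0.13,0.01,0,0,-0.1,-0.1],
[-0.16,0.12,0.01,0,0,-0.1,-0.1],
[-0.17,0.11,0.01,0,0,-0.1,-0.1],
[-0.18,0.09,0.01,0,0,-0.1,-0.1],
[-0.19,0.08,0.01,0,0,-0.1,-0.1],
[-0.19,0.06,0,0,0,-0.1,-0.1],
[-0.2,0.05,0.01,0,0,-0.1,-0.1],
[-0.2,0.03,0,0,0,-0.1,-0.1],
[-0.21,0.02,0.01,0,0,-0.1,-0.1],
[-0.21,0,0,0,0,-0.1,-0.1],
[-0.2,-0.01,0.01,0,0,-0.1,-0.1],
[-0.2,-0.03,0,0,0,-0.1,-0.1],
[-0.204,-0.047,0.006,-0.002,0,-0.105,-0.1]]
0.1 [0.1889 0.4625 0.3031] [3.142e+00 2.000e-03 1.183e+00] [ 1.18  0.24  0.    1.34 -0.    1.57] [ 0.004  0.016 -0.012] [-0.1 -0.6 -0.8] 0.0855
```

Request:
{"fn": "play_rows", "kwargs": {
  "series": [
    [-0.06, 0.19, 0.01, 0, 0, -0.1, -0.1],
    [-0.08, 0.19, 0.01, 0, 0, -0.1, -0.1],
    [-0.09, 0.18, 0.01, 0, 0, -0.1, -0.1],
    [-0.11, 0.18, 0.01, 0, 0, -0.1, -0.1],
    [-0.12, 0.17, 0.01, 0, 0, -0.1, -0.1],
    [-0.13, 0.16, 0.01, 0, 0, -0.1, -0.1],
    [-0.14, 0.14, 0.01, 0, 0, -0.1, -0.1],
    [-0.15, 0.13, 0.01, 0, 0, -0.1, -0.1],
    [-0.16, 0.12, 0.01, 0, 0, -0.1, -0.1],
    [-0.17, 0.11, 0.01, 0, 0, -0.1, -0.1]
  ],
  "newtons": 80
}}

```text
time_s: 1.35
ee_pos: [0.424, 0.2676, 0.2884]
tool_rot: [-3.141, 0.0, 1.971]
ft_force: [0.4, -0.0, 0.2]
grip_width: 0.0384
```

Request:
{"fn": "play_rows", "kwargs": {
  "series": [
    [-0.18, 0.09, 0.01, 0, 0, -0.1, -0.1],
    [-0.19, 0.08, 0.01, 0, 0, -0.1, -0.1],
    [-0.19, 0.06, 0, 0, 0, -0.1, -0.1],
    [-0.2, 0.05, 0.01, 0, 0, -0.1, -0.1],
    [-0.2, 0.03, 0, 0, 0, -0.1, -0.1],
    [-0.21, 0.02, 0.01, 0, 0, -0.1, -0.1],
    [-0.21, 0, 0, 0, 0, -0.1, -0.1],
    [-0.2, -0.01, 0.01, 0, 0, -0.1, -0.1],
    [-0.2, -0.03, 0, 0, 0, -0.1, -0.1],
    [-0.204, -0.047, 0.006, -0.002, 0, -0.105, -0.1]
  ]
}}

```text
time_s: 2.6
ee_pos: [0.6596, 0.0708, 0.2798]
tool_rot: [3.141, -0.001, 2.761]
ft_force: [-0.0, 0.1, -0.4]
grip_width: 0.0387
```

```bash
python3 plan.py .659 .071 .224 158 5 -0.1
```

```text
end [0.659  0.0711 0.224 ] [ 3.141 -0.     2.757]
[[0,0,0.07,0,0,0,-0.1],
[0,0,0.08,0,0,0,-0.1],
[0,0,0.07,0,0,0,-0.1],
[0,0,0.08,0,0,0,-0.1],
[0.004,0,0.072,0.001,-0.001,0.004,-0.1]]
2.6 [0.6596 0.0708 0.2798] [ 3.141e+00 -1.000e-03  2.761e+00] [ 0.11  0.59  0.47  1.45  0.   -1.08] [ 0.02  -0.016 -0.014] [-0.   0.1 -0.4] 0.0387
```

Request:
{"fn": "play_rows", "kwargs": {
  "series": [
    [0, 0, 0.07, 0, 0, 0, -0.1],
    [0, 0, 0.08, 0, 0, 0, -0.1],
    [0, 0, 0.07, 0, 0, 0, -0.1],
    [0, 0, 0.08, 0, 0, 0, -0.1],
    [0.004, 0, 0.072, 0, 0, 0, -0.1]
  ]
}}

```text
time_s: 3.22
ee_pos: [0.6582, 0.0721, 0.2239]
tool_rot: [3.14, -0.0, 2.758]
ft_force: [0.1, -0.1, 0.2]
grip_width: 0.0384
```

```bash
cat > look.py <<'E'
import sys
from h import *
from cell import arm
n=sys.argv[1]
ims=[]
for k,box in(("scene",(230,100,390,240)),("top",(135,90,295,230))):
    c=arm.capture(k);x0,y0,x1,y1=box
    ims.append(cv2.resize(c["img"][y0:y1,x0:x1,::-1],None,fx=2.5,fy=2.5,interpolation=cv2.INTER_CUBIC))
    np.savez(f"{k}_{n}.npz",**{q:np.array(v) for q,v in c.items()})
cv2.imwrite(f"pics/{n}.png",np.clip(np.hstack(ims).astype(float)*1.4,0,255).astype(np.uint8))
E
cat > st.py <<'E'
from cell import arm
import numpy as np
s=arm.sense()
print(round(s["time_s"],2),"p",s["ee_pos"].round(4),"yaw",round(s["tool_rot"][2],4),"q6",round(s["joint_positions"][5],4),"qv6",round(s["qvel"][5],3),"tz",s["wrist_torque"].round(3),"tau6",round(s["tau"][5],3),"F",s["ft_force"].round(1),"w",round(s["grip_width"],4))
E
python3 look.py a1; python3 st.py
```

```text
3.33 p [0.6576 0.0719 0.2229] yaw 2.7582 q6 -1.0789 qv6 0.001 tz [-0.007  0.009  0.013] tau6 0.002 F [ 0.1 -0.6 -0. ] w 0.0385
```

View pics/a1.png

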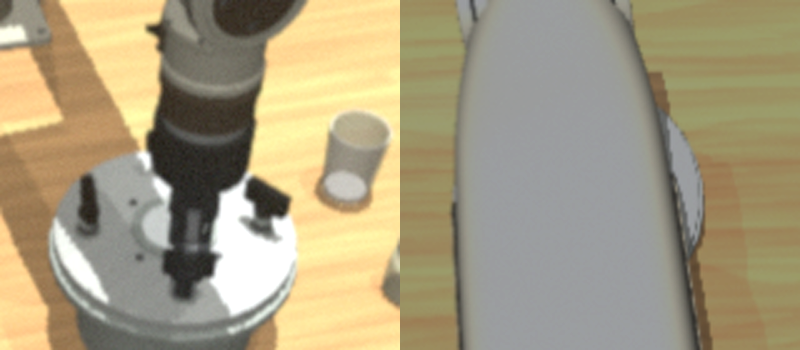

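Request:
{"fn": "play_rows", "kwargs": {
  "series": [
    [0, 0, 0, 0, 0, 0, -1],
    [0, 0, 0, 0, 0, 0, -1],
    [0, 0, 0, 0, 0, 0, -1],
    [0, 0, 0, 0, 0, 0, -1]
  ],
  "newtons": 80
}}

```text
time_s: 3.82
ee_pos: [0.6593, 0.0715, 0.2254]
tool_rot: [3.139, 0.002, 2.757]
ft_force: [1.4, -0.9, 1.0]
grip_width: 0.0145
```

```bash
python3 st.py
```

```text
3.83 p [0.6593 0.0715 0.2254] yaw 2.7574 q6 -1.079 qv6 -0.0 tz [-0.207 -0.434 -0.033] tau6 -0.002 F [ 1.4 -0.9  1. ] w 0.0145
```

Request:
{"fn": "play_rows", "kwargs": {
  "series": [
    [0, 0, 0, 0, 0, 0, -1],
    [0, 0, 0, 0, 0, 0.06, -1],
    [0, 0, 0, 0, 0, 0.06, -1],
    [0, 0, 0.002, 0, 0, 0.06, -1]
  ]
}}

```text
time_s: 4.32
ee_pos: [0.6589, 0.0717, 0.2249]
tool_rot: [3.14, 0.001, 2.616]
ft_force: [2.4, -1.0, 2.9]
grip_width: 0.0144
```

```bash
python3 st.py
```

```text
4.33 p [0.6589 0.0717 0.2249] yaw 2.6158 q6 -0.937 qv6 0.372 tz [-0.16  -0.403  0.416] tau6 0.049 F [ 2.4 -1.   2.9] w 0.0144
```

Request:
{"fn": "play_rows", "kwargs": {
  "series": [
    [0, 0, 0.002, 0, 0, 0.06, -1],
    [0, 0, 0.002, 0, 0, 0.06, -1],
    [0, 0, 0.002, 0, 0, 0.06, -1]
  ]
}}

```text
time_s: 4.7
ee_pos: [0.6586, 0.0719, 0.224]
tool_rot: [3.139, -0.0, 2.475]
ft_force: [0.3, -0.2, 2.3]
grip_width: 0.0147
```

```bash
python3 st.py
```

```text
4.7 p [0.6586 0.0719 0.224 ] yaw 2.4747 q6 -0.7957 qv6 0.371 tz [-0.074 -0.116  0.323] tau6 0.049 F [ 0.3 -0.2  2.3] w 0.0147
```

Request:
{"fn": "play_rows", "kwargs": {
  "series": [
    [0, 0, 0.002, 0, 0, 0.06, -1],
    [0, 0, 0.002, 0, 0, 0.06, -1],
    [0, 0, 0.002, 0, 0, 0.06, -1]
  ]
}}

```text
time_s: 5.08
ee_pos: [0.6583, 0.0722, 0.2231]
tool_rot: [3.14, -0.001, 2.334]
ft_force: [-0.1, 1.0, 3.5]
grip_width: 0.0144
```

```bash
python3 st.py
```

```text
5.08 p [0.6583 0.0722 0.2231] yaw 2.3336 q6 -0.6543 qv6 0.375 tz [0.041 0.077 0.39 ] tau6 0.049 F [-0.1  1.   3.5] w 0.0144
```

Request:
{"fn": "play_rows", "kwargs": {
  "series": [
    [0, 0, 0.002, 0, 0, 0.06, -1],
    [0, 0, 0.002, 0, 0, 0.06, -1],
    [0, 0, 0.002, 0, 0, 0.06, -1]
  ]
}}

```text
time_s: 5.45
ee_pos: [0.6581, 0.0725, 0.2223]
tool_rot: [3.14, -0.002, 2.192]
ft_force: [-1.5, 1.4, 3.4]
grip_width: 0.0148
```

```bash
python3 st.py
```

```text
5.45 p [0.6581 0.0725 0.2223] yaw 2.1924 q6 -0.5129 qv6 0.372 tz [0.22  0.193 0.344] tau6 0.05 F [-1.5  1.4  3.4] w 0.0148
```

Request:
{"fn": "play_rows", "kwargs": {
  "series": [
    [0, 0, 0.002, 0, 0, 0.06, -1],
    [0, 0, 0.002, 0, 0, 0.06, -1]
  ]
}}

```text
time_s: 5.7
ee_pos: [0.658, 0.0727, 0.2217]
tool_rot: [3.14, -0.003, 2.098]
ft_force: [-1.7, 0.6, 4.3]
grip_width: 0.0146
```

```bash
python3 st.py
```

```text
5.7 p [0.658  0.0727 0.2217] yaw 2.0984 q6 -0.4187 qv6 0.374 tz [0.3   0.262 0.311] tau6 0.05 F [-1.7  0.6  4.3] w 0.0146
```

Request:
{"fn": "play_rows", "kwargs": {
  "series": [
    [0, 0, 0.002, 0, 0, 0.06, -1],
    [0, 0, 0.002, 0, 0, 0.06, -1]
  ]
}}

```text
time_s: 5.95
ee_pos: [0.6578, 0.073, 0.2211]
tool_rot: [3.141, -0.004, 2.004]
ft_force: [-2.1, 2.2, 4.4]
grip_width: 0.0148
```

```bash
python3 st.py
```

```text
5.95 p [0.6578 0.073  0.2211] yaw 2.0043 q6 -0.3244 qv6 0.375 tz [0.394 0.364 0.361] tau6 0.051 F [-2.1  2.2  4.4] w 0.0148
```

```bash
python3 - <<'E'
from cell import arm
for i in range(4): print(arm.sense()["wrist_torque"])
E
```

```text
[0.39403448 0.36422807 0.36063458]
[0.39403448 0.36422807 0.36063458]
[0.39403448 0.36422807 0.36063458]
[0.39403448 0.36422807 0.36063458]
```

Request:
{"fn": "play_rows", "kwargs": {
  "series": [
    [0, 0, 0.002, 0, 0, 0.06, -1],
    [0, 0, 0.002, 0, 0, 0.06, -1]
  ]
}}

```text
time_s: 6.2
ee_pos: [0.6577, 0.0732, 0.2206]
tool_rot: [3.141, -0.004, 1.91]
ft_force: [-1.4, 2.6, 4.8]
grip_width: 0.0144
```

```bash
python3 st.py
```

```text
6.2 p [0.6577 0.0732 0.2206] yaw 1.9102 q6 -0.2302 qv6 0.372 tz [0.536 0.448 0.379] tau6 0.051 F [-1.4  2.6  4.8] w 0.0144
```

Request:
{"fn": "play_rows", "kwargs": {
  "series": [
    [0, 0, 0.002, 0, 0, 0.06, -1]
  ]
}}

```text
time_s: 6.32
ee_pos: [0.6577, 0.0733, 0.2203]
tool_rot: [3.141, -0.005, 1.863]
ft_force: [-1.5, 4.0, 4.2]
grip_width: 0.0145
```

```bash
python3 st.py
```

```text
6.33 p [0.6577 0.0733 0.2203] yaw 1.8633 q6 -0.1831 qv6 0.373 tz [0.61  0.464 0.331] tau6 0.052 F [-1.5  4.   4.2] w 0.0145
```

Request:
{"fn": "play_rows", "kwargs": {
  "series": [
    [0, 0, 0.002, 0, 0, 0.06, -1]
  ]
}}

```text
time_s: 6.45
ee_pos: [0.6576, 0.0734, 0.22]
tool_rot: [3.141, -0.005, 1.816]
ft_force: [-2.6, 3.6, 3.7]
grip_width: 0.0149
```

```bash
python3 st.py
```

```text
6.45 p [0.6576 0.0734 0.22  ] yaw 1.8162 q6 -0.1359 qv6 0.375 tz [0.668 0.462 0.38 ] tau6 0.052 F [-2.6  3.6  3.7] w 0.0149
```

Request:
{"fn": "play_rows", "kwargs": {
  "series": [
    [0, 0, 0.002, 0, 0, 0.06, -1]
  ]
}}

```text
time_s: 6.58
ee_pos: [0.6576, 0.0736, 0.2197]
tool_rot: [3.142, -0.005, 1.769]
ft_force: [-3.2, 3.7, 4.3]
grip_width: 0.015
```

```bash
python3 st.py
```

```text
6.58 p [0.6576 0.0736 0.2197] yaw 1.7693 q6 -0.0888 qv6 0.375 tz [0.758 0.499 0.341] tau6 0.052 F [-3.2  3.7  4.3] w 0.015
```

Request:
{"fn": "play_rows", "kwargs": {
  "series": [
    [0, 0, 0.002, 0, 0, 0.06, -1]
  ]
}}

```text
time_s: 6.7
ee_pos: [0.6576, 0.0737, 0.2195]
tool_rot: [-3.141, -0.005, 1.722]
ft_force: [-2.5, 3.7, 4.0]
grip_width: 0.0146
```

```bash
python3 st.py
```

```text
6.7 p [0.6576 0.0737 0.2195] yaw 1.7222 q6 -0.0417 qv6 0.373 tz [0.868 0.502 0.361] tau6 0.053 F [-2.5  3.7  4. ] w 0.0146
```

Request:
{"fn": "play_rows", "kwargs": {
  "series": [
    [0, 0, 0.002, 0, 0, 0.06, -1]
  ]
}}

```text
time_s: 6.82
ee_pos: [0.6576, 0.0738, 0.2192]
tool_rot: [-3.141, -0.006, 1.675]
ft_force: [-1.8, 4.2, 4.2]
grip_width: 0.0148
```

```bash
python3 st.py
```

```text
6.83 p [0.6576 0.0738 0.2192] yaw 1.6752 q6 0.0054 qv6 0.373 tz [0.881 0.523 0.348] tau6 0.054 F [-1.8  4.2  4.2] w 0.0148
```

```bash
python3 look.py a2; python3 st.py
```

```text
6.92 p [0.6576 0.0738 0.2191] yaw 1.6763 q6 0.0043 qv6 -0.019 tz [1.031 0.642 0.262] tau6 0.418 F [-3.1  4.8  5.7] w 0.0146
```

View pics/a2.png

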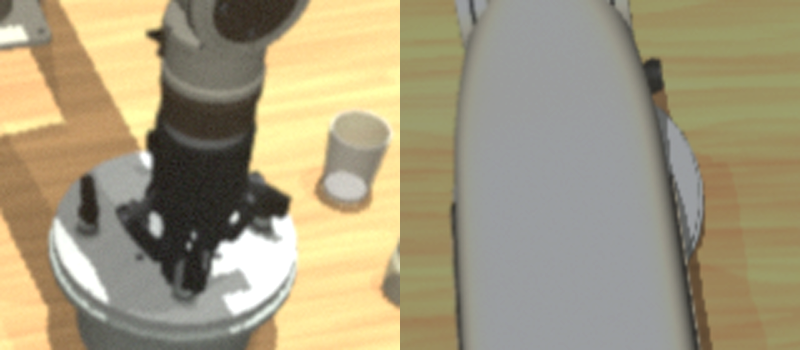

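Request:
{"fn": "play_rows", "kwargs": {
  "series": [
    [0, 0, 0.002, 0, 0, 0.06, -1],
    [0, 0, 0.002, 0, 0, 0.06, -1]
  ]
}}

```text
time_s: 7.18
ee_pos: [0.6576, 0.0741, 0.2186]
tool_rot: [-3.141, -0.006, 1.582]
ft_force: [-4.2, 4.9, 5.5]
grip_width: 0.0146
```

```bash
python3 st.py
```

```text
7.17 p [0.6576 0.0741 0.2186] yaw 1.5817 q6 0.0992 qv6 0.373 tz [1.195 0.682 0.392] tau6 0.081 F [-4.2  4.9  5.5] w 0.0146
```

Request:
{"fn": "play_rows", "kwargs": {
  "series": [
    [0, 0, 0.002, 0, 0, 0.06, -1]
  ]
}}

```text
time_s: 7.3
ee_pos: [0.6576, 0.0742, 0.2184]
tool_rot: [-3.14, -0.006, 1.535]
ft_force: [-3.4, 4.9, 6.1]
grip_width: 0.0147
```

```bash
python3 st.py
```

```text
7.3 p [0.6576 0.0742 0.2184] yaw 1.5347 q6 0.1463 qv6 0.373 tz [1.269 0.697 0.456] tau6 0.099 F [-3.4  4.9  6.1] w 0.0147
```

Request:
{"fn": "play_rows", "kwargs": {
  "series": [
    [0, 0, 0.002, 0, 0, 0.06, -1]
  ]
}}

```text
time_s: 7.42
ee_pos: [0.6576, 0.0743, 0.2181]
tool_rot: [-3.14, -0.006, 1.488]
ft_force: [-3.6, 6.0, 5.4]
grip_width: 0.015
```

```bash
python3 st.py
```

```text
7.42 p [0.6576 0.0743 0.2181] yaw 1.4877 q6 0.1934 qv6 0.371 tz [1.345 0.683 0.398] tau6 0.117 F [-3.6  6.   5.4] w 0.015
```

Request:
{"fn": "play_rows", "kwargs": {
  "series": [
    [0, 0, 0.002, 0, 0, 0.06, -1],
    [0, 0, 0.002, 0, 0, 0.06, -1]
  ]
}}

```text
time_s: 7.68
ee_pos: [0.6576, 0.0746, 0.2176]
tool_rot: [-3.14, -0.007, 1.394]
ft_force: [-3.0, 6.3, 5.4]
grip_width: 0.0144
```

```bash
python3 st.py
```

```text
7.67 p [0.6576 0.0746 0.2176] yaw 1.3938 q6 0.2875 qv6 0.373 tz [1.469 0.707 0.478] tau6 0.156 F [-3.   6.3  5.4] w 0.0144
```

Request:
{"fn": "play_rows", "kwargs": {
  "series": [
    [0, 0, 0, 0, 0, 0, -0.1],
    [0, 0, 0, 0, 0, 0, -0.1],
    [0, 0, -0.1, 0, 0, 0, -0.1],
    [0, 0, -0.15, 0, 0, 0, -0.1],
    [0, 0, -0.15, 0, 0, 0, -0.1]
  ]
}}

```text
time_s: 8.3
ee_pos: [0.6588, 0.0711, 0.2782]
tool_rot: [3.14, -0.002, 1.391]
ft_force: [0.1, -0.1, -0.5]
grip_width: 0.0389
```

```bash
python3 st.py; python3 plan.py .502 .107 .275 178 14 -0.1
```

```text
8.3 p [0.6588 0.0711 0.2782] yaw 1.3906 q6 0.2873 qv6 -0.002 tz [ 0.019 -0.006 -0.076] tau6 0.0 F [ 0.1 -0.1 -0.5] w 0.0389
end [0.502 0.107 0.275] [-3.141 -0.     3.107]
[[0,-0.08,0,0,0,-0.16,-0.1],
[0.01,-0.08,0,0,0,-0.16,-0.1],
[0.02,-0.07,0,0,0,-0.16,-0.1],
[0.03,-0.07,0,0,0,-0.15,-0.1],
[0.04,-0.06,0,0,0,-0.16,-0.1],
[0.05,-0.06,0,0,0,-0.15,-0.1],
[0.05,-0.05,0,0,0,-0.16,-0.1],
[0.06,-0.05,0,0,0,-0.15,-0.1],
[0.07,-0.04,0,0,0,-0.16,-0.1],
[0.07,-0.03,0,0,0,-0.15,-0.1],
[0.07,-0.02,0.01,0,0,-0.16,-0.1],
[0.08,-0.01,0,0,0,-0.15,-0.1],
[0.08,-0.01,0.01,0,0,-0.16,-0.1],
[0.073,0.008,0,0.002,0.002,-0.155,-0.1]]
8.3 [0.6588 0.0711 0.2782] [ 3.140e+00 -2.000e-03  1.391e+00] [0.11 0.59 0.46 1.44 0.   0.29] [ 0.019 -0.006 -0.076] [ 0.1 -0.1 -0.5] 0.0389
```

Request:
{"fn": "play_rows", "kwargs": {
  "series": [
    [0, -0.08, 0, 0, 0, -0.16, -0.1],
    [0.01, -0.08, 0, 0, 0, -0.16, -0.1],
    [0.02, -0.07, 0, 0, 0, -0.16, -0.1],
    [0.03, -0.07, 0, 0, 0, -0.15, -0.1],
    [0.04, -0.06, 0, 0, 0, -0.16, -0.1],
    [0.05, -0.06, 0, 0, 0, -0.15, -0.1],
    [0.05, -0.05, 0, 0, 0, -0.16, -0.1],
    [0.06, -0.05, 0, 0, 0, -0.15, -0.1],
    [0.07, -0.04, 0, 0, 0, -0.16, -0.1],
    [0.07, -0.03, 0, 0, 0, -0.15, -0.1],
    [0.07, -0.02, 0.01, 0, 0, -0.16, -0.1],
    [0.08, -0.01, 0, 0, 0, -0.15, -0.1]
  ]
}}

```text
time_s: 9.8
ee_pos: [0.5244, 0.1023, 0.2762]
tool_rot: [3.14, 0.002, 2.863]
ft_force: [0.1, 0.0, 0.1]
grip_width: 0.0386
```

Request:
{"fn": "play_rows", "kwargs": {
  "series": [
    [0.08, -0.01, 0.01, 0, 0, -0.16, -0.1],
    [0.073, 0.008, 0, 0.002, 0.002, -0.155, -0.1]
  ]
}}

```text
time_s: 10.05
ee_pos: [0.5017, 0.1071, 0.2747]
tool_rot: [3.142, 0.0, 3.111]
ft_force: [-0.1, 0.1, 0.7]
grip_width: 0.0385
```

```bash
python3 look.py c1; python3 plan.py .502 .107 .224 178 4 -0.1
```

```text
end [0.502  0.107  0.2241] [ 3.141 -0.     3.106]
[[0,0,0.08,0,0,0,-0.1],
[0,0,0.09,0,0,0,-0.1],
[0,0,0.08,0,0,0,-0.1],
[-0.004,-0.002,0.088,0,0,0.001,-0.1]]
10.15 [0.5014 0.1073 0.2748] [ 3.141 -0.     3.107] [ 0.21  0.28 -0.02  1.27  0.   -1.33] [-0.005 -0.017  0.028] [-0.7 -0.  -0.1] 0.0384
```

View pics/c1.png

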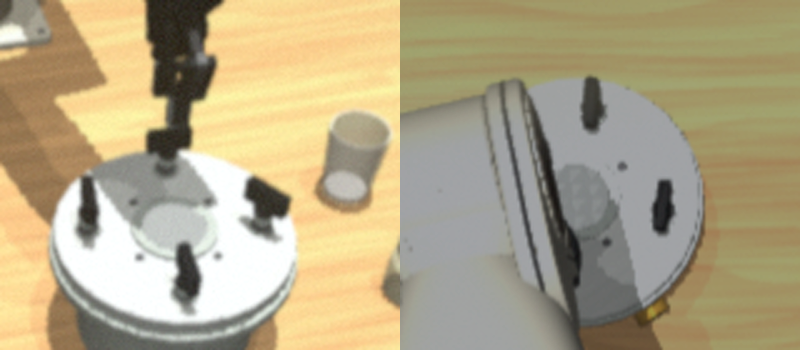

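```bash
python3 - <<'E'
from h import *
s=load("scene0.npz");t=load("top0.npz")
for P in([.5014,.1073,.208],[.502,.107,.17],[.503,.105,.17],[.6576,.0746,.165],[.659,.071,.165]): print(P,((proj(s,P)[0]-[230,100])*2.5).round(1),((proj(t,P)[0]-[135,90])*2.5+[400,0]).round(1))
E
```

```text
[0.5014, 0.1073, 0.208] [169.2 107. ] [545.5 276.5]
[0.502, 0.107, 0.17] [165.7 139. ] [551.  280.6]
[0.503, 0.105, 0.17] [164. 140.] [553.3 279.4]
[0.6576, 0.0746, 0.165] [185.8 265.8] [586.8 104.9]
[0.659, 0.071, 0.165] [182.3 267.7] [590.8 103.3]
```

Request:
{"fn": "play_rows", "kwargs": {
  "series": [
    [0, 0.005, 0.08, 0, 0, 0, -0.1],
    [0, 0, 0.09, 0, 0, 0, -0.1],
    [0, 0, 0.08, 0, 0, 0, -0.1],
    [0, 0, 0.085, 0, 0, 0, -0.1],
    [0, 0, 0, 0, 0, 0, -1],
    [0, 0, 0, 0, 0, 0, -1],
    [0, 0, 0, 0, 0, 0, -1],
    [0, 0, 0, 0, 0, 0, -1],
    [0, 0, 0, 0, 0, 0, -1]
  ]
}}

```text
time_s: 11.28
ee_pos: [0.5039, 0.1078, 0.2226]
tool_rot: [-3.141, 0.003, 3.107]
ft_force: [7.6, -1.3, -9.8]
grip_width: 0.0152
```

```bash
python3 st.py
```

```text
11.28 p [0.5039 0.1078 0.2226] yaw 3.1066 q6 -1.3242 qv6 0.0 tz [-0.201 -1.557 -0.011] tau6 0.008 F [ 7.6 -1.3 -9.8] w 0.0152
```

Request:
{"fn": "play_rows", "kwargs": {
  "series": [
    [-0.015, 0, 0.01, 0, 0, 0, -1],
    [0, 0, 0, 0, 0, 0.06, -1],
    [0, 0, 0, 0, 0, 0.06, -1],
    [0, 0, 0.002, 0, 0, 0.06, -1],
    [0, 0, 0.002, 0, 0, 0.06, -1],
    [0, 0, 0.002, 0, 0, 0.06, -1],
    [0, 0, 0.002, 0, 0, 0.06, -1]
  ]
}}

```text
time_s: 12.15
ee_pos: [0.5041, 0.1079, 0.221]
tool_rot: [-3.141, -0.0, 2.824]
ft_force: [0.3, -1.6, 0.0]
grip_width: 0.0145
```

```bash
python3 st.py
```

```text
12.15 p [0.5041 0.1079 0.221 ] yaw 2.8238 q6 -1.042 qv6 0.373 tz [-0.341 -0.016  0.407] tau6 0.06 F [ 0.3 -1.6  0. ] w 0.0145
```

Request:
{"fn": "play_rows", "kwargs": {
  "series": [
    [0, 0, 0.002, 0, 0, 0.06, -1],
    [0, 0, 0.002, 0, 0, 0.06, -1]
  ]
}}

```text
time_s: 12.4
ee_pos: [0.5041, 0.1079, 0.2205]
tool_rot: [-3.141, -0.0, 2.73]
ft_force: [0.2, -1.3, 1.2]
grip_width: 0.0148
```

```bash
python3 st.py
```

```text
12.4 p [0.5041 0.1079 0.2205] yaw 2.7296 q6 -0.9477 qv6 0.375 tz [-0.287  0.021  0.388] tau6 0.059 F [ 0.2 -1.3  1.2] w 0.0148
```

Request:
{"fn": "play_rows", "kwargs": {
  "series": [
    [0, 0, 0.002, 0, 0, 0.06, -1],
    [0, 0, 0.002, 0, 0, 0.06, -1]
  ]
}}

```text
time_s: 12.65
ee_pos: [0.504, 0.1079, 0.2199]
tool_rot: [-3.141, -0.0, 2.635]
ft_force: [0.0, -1.5, 0.4]
grip_width: 0.0149
```

```bash
python3 st.py
```

```text
12.65 p [0.504  0.1079 0.2199] yaw 2.6353 q6 -0.8534 qv6 0.374 tz [-0.268  0.106  0.372] tau6 0.057 F [ 0.  -1.5  0.4] w 0.0149
```

Request:
{"fn": "play_rows", "kwargs": {
  "series": [
    [0, 0, 0.002, 0, 0, 0.06, -1],
    [0, 0, 0.002, 0, 0, 0.06, -1]
  ]
}}

```text
time_s: 12.9
ee_pos: [0.504, 0.1079, 0.2193]
tool_rot: [-3.141, -0.0, 2.541]
ft_force: [-0.0, -1.7, 0.5]
grip_width: 0.0147
```

```bash
python3 st.py
```

```text
12.9 p [0.504  0.1079 0.2193] yaw 2.541 q6 -0.7592 qv6 0.373 tz [-0.189  0.117  0.378] tau6 0.056 F [-0.  -1.7  0.5] w 0.0147
```

Request:
{"fn": "play_rows", "kwargs": {
  "series": [
    [0, 0, 0.002, 0, 0, 0.06, -1],
    [0, 0, 0.002, 0, 0, 0.06, -1]
  ]
}}

```text
time_s: 13.15
ee_pos: [0.5039, 0.108, 0.2187]
tool_rot: [-3.141, -0.001, 2.447]
ft_force: [0.3, -2.2, 1.8]
grip_width: 0.0149
```

```bash
python3 st.py
```

```text
13.15 p [0.5039 0.108  0.2187] yaw 2.4468 q6 -0.665 qv6 0.373 tz [-0.209  0.196  0.369] tau6 0.055 F [ 0.3 -2.2  1.8] w 0.0149
```

Request:
{"fn": "play_rows", "kwargs": {
  "series": [
    [0, 0, 0.002, 0, 0, 0.06, -1],
    [0, 0, 0.002, 0, 0, 0.06, -1]
  ]
}}

```text
time_s: 13.4
ee_pos: [0.5039, 0.108, 0.2182]
tool_rot: [-3.141, -0.001, 2.353]
ft_force: [-0.9, -0.5, 2.3]
grip_width: 0.0149
```

```bash
python3 st.py
```

```text
13.4 p [0.5039 0.108  0.2182] yaw 2.3527 q6 -0.5707 qv6 0.373 tz [-0.166  0.186  0.319] tau6 0.054 F [-0.9 -0.5  2.3] w 0.0149
```

Request:
{"fn": "play_rows", "kwargs": {
  "series": [
    [0, 0, 0.002, 0, 0, 0.06, -1],
    [0, 0, 0.002, 0, 0, 0.06, -1],
    [0, 0, 0.002, 0, 0, 0.06, -1]
  ]
}}

```text
time_s: 13.78
ee_pos: [0.5039, 0.1081, 0.2174]
tool_rot: [-3.141, -0.001, 2.211]
ft_force: [-0.2, -1.3, 1.2]
grip_width: 0.0149
```

```bash
python3 st.py
```

```text
13.78 p [0.5039 0.1081 0.2174] yaw 2.2114 q6 -0.4294 qv6 0.371 tz [-0.122  0.238  0.379] tau6 0.052 F [-0.2 -1.3  1.2] w 0.0149
```

Request:
{"fn": "play_rows", "kwargs": {
  "series": [
    [0, 0, 0.002, 0, 0, 0.06, -1],
    [0, 0, 0.002, 0, 0, 0.06, -1]
  ]
}}

```text
time_s: 14.02
ee_pos: [0.5038, 0.1081, 0.2168]
tool_rot: [-3.141, -0.001, 2.117]
ft_force: [-1.4, -1.2, 2.6]
grip_width: 0.0149
```

```bash
python3 st.py
```

```text
14.03 p [0.5038 0.1081 0.2168] yaw 2.1171 q6 -0.3351 qv6 0.373 tz [-0.063  0.213  0.348] tau6 0.059 F [-1.4 -1.2  2.6] w 0.0149
```

Request:
{"fn": "play_rows", "kwargs": {
  "series": [
    [0, 0, 0.002, 0, 0, 0.06, -1],
    [0, 0, 0.002, 0, 0, 0.06, -1]
  ]
}}

```text
time_s: 14.28
ee_pos: [0.5038, 0.1082, 0.2163]
tool_rot: [-3.141, -0.001, 2.023]
ft_force: [-1.5, 0.1, 2.5]
grip_width: 0.0146
```

```bash
python3 st.py
```

```text
14.28 p [0.5038 0.1082 0.2163] yaw 2.0229 q6 -0.2409 qv6 0.374 tz [-0.091  0.307  0.343] tau6 0.091 F [-1.5  0.1  2.5] w 0.0146
```

Request:
{"fn": "play_rows", "kwargs": {
  "series": [
    [0, 0, 0.002, 0, 0, 0.06, -1],
    [0, 0, 0.002, 0, 0, 0.06, -1],
    [0, 0, 0.002, 0, 0, 0.06, -1]
  ]
}}

```text
time_s: 14.65
ee_pos: [0.5038, 0.1082, 0.2155]
tool_rot: [-3.141, -0.001, 1.882]
ft_force: [-1.2, -1.0, 4.3]
grip_width: 0.0146
```

```bash
python3 st.py
```

```text
14.65 p [0.5038 0.1082 0.2155] yaw 1.8818 q6 -0.0997 qv6 0.372 tz [-0.024  0.357  0.455] tau6 0.149 F [-1.2 -1.   4.3] w 0.0146
```

Request:
{"fn": "play_rows", "kwargs": {
  "series": [
    [0, 0, 0, 0, 0, 0, -0.1],
    [0, 0, 0, 0, 0, 0, -0.1],
    [0, 0, -0.1, 0, 0, 0, -0.1],
    [0, 0, -0.15, 0, 0, 0, -0.1],
    [0, 0, -0.15, 0, 0, 0, -0.1]
  ]
}}

```text
time_s: 15.28
ee_pos: [0.5043, 0.1081, 0.2763]
tool_rot: [-3.141, -0.0, 1.882]
ft_force: [0.2, 0.8, 0.6]
grip_width: 0.0387
```

```bash
python3 st.py; python3 plan.py .5992 .1687 .275 125.6 4 -0.1
```

```text
15.28 p [0.5043 0.1081 0.2763] yaw 1.8822 q6 -0.1004 qv6 0.001 tz [-0.031 -0.049 -0.006] tau6 0.0 F [0.2 0.8 0.6] w 0.0387
end [0.5992 0.1686 0.2751] [-3.142 -0.     2.192]
[[0.05,0.18,0,0,0,-0.1,-0.1],
[0.03,0.19,0,0,0,-0.1,-0.1],
[0.02,0.18,0,0,0,-0.1,-0.1],
[0.003,0.19,0.008,0,0,-0.095,-0.1]]
15.275 [0.5043 0.1081 0.2763] [-3.141 -0.     1.882] [ 0.21  0.29 -0.01  1.28  0.   -0.1 ] [-0.031 -0.049 -0.006] [0.2 0.8 0.6] 0.0387
```

Request:
{"fn": "play_rows", "kwargs": {
  "series": [
    [0.05, 0.18, 0, 0, 0, -0.1, -0.1],
    [0.03, 0.19, 0, 0, 0, -0.1, -0.1],
    [0.02, 0.18, 0, 0, 0, -0.1, -0.1],
    [0.003, 0.19, 0.008, 0, 0, -0.095, -0.1],
    [0, 0, 0.04, 0, 0, 0, -0.1],
    [0, 0, 0, 0, 0, 0, -0.1]
  ]
}}

```text
time_s: 16.02
ee_pos: [0.5982, 0.1682, 0.2669]
tool_rot: [-3.139, -0.001, 2.192]
ft_force: [-0.1, -0.8, -0.2]
grip_width: 0.0383
```

```bash
python3 look.py b1; python3 plan.py .5992 .1687 .224 125.6 4 -0.1
```

```text
end [0.5992 0.1687 0.224 ] [3.141 0.    2.192]
[[0,0,0.07,0,0,0,-0.1],
[0,0,0.07,0,0,0,-0.1],
[0,0,0.08,0,0,0,-0.1],
[0,0.008,0.071,-0.002,-0.001,-0.001,-0.1]]
16.125 [0.5983 0.168  0.2676] [-3.140e+00 -1.000e-03  2.191e+00] [ 0.27  0.5   0.29  1.36  0.   -0.35] [-0.015 -0.004 -0.048] [-0.4 -0.7  0.4] 0.0383
```

View pics/b1.png

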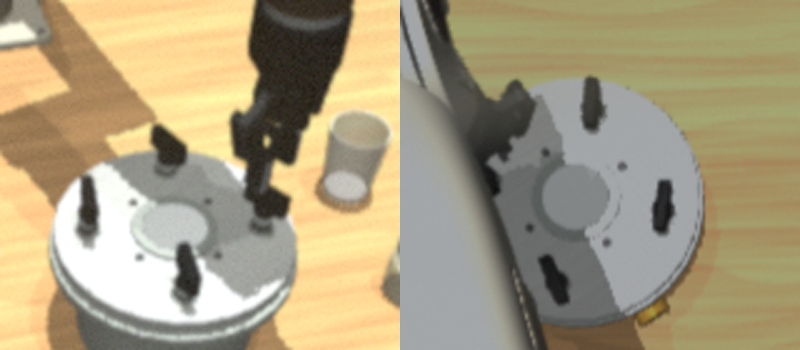

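Request:
{"fn": "play_rows", "kwargs": {
  "series": [
    [0, 0, 0.07, 0, 0, 0, -0.1],
    [0, 0, 0.07, 0, 0, 0, -0.1],
    [0, 0, 0.08, 0, 0, 0, -0.1],
    [0, 0.005, 0.07, 0, 0, 0, -0.1],
    [0, 0, 0, 0, 0, 0, -1],
    [0, 0, 0, 0, 0, 0, -1],
    [0, 0, 0, 0, 0, 0, -1],
    [0, 0, 0, 0, 0, 0, -1],
    [0, 0, 0, 0, 0, 0, -1]
  ]
}}

```text
time_s: 17.25
ee_pos: [0.5988, 0.169, 0.2229]
tool_rot: [-3.139, -0.002, 2.192]
ft_force: [-2.4, 1.7, -7.8]
grip_width: 0.0146
```

```bash
python3 st.py
```

```text
17.25 p [0.5988 0.169  0.2229] yaw 2.1925 q6 -0.3469 qv6 -0.001 tz [0.226 0.564 0.013] tau6 0.019 F [-2.4  1.7 -7.8] w 0.0146
```

Request:
{"fn": "play_rows", "kwargs": {
  "series": [
    [0.005, 0, 0.008, 0, 0, 0, -1],
    [0, 0, 0, 0, 0, 0.06, -1],
    [0, 0, 0, 0, 0, 0.06, -1],
    [0, 0, 0.002, 0, 0, 0.06, -1],
    [0, 0, 0.002, 0, 0, 0.06, -1],
    [0, 0, 0.002, 0, 0, 0.06, -1],
    [0, 0, 0.002, 0, 0, 0.06, -1],
    [0, 0, 0.002, 0, 0, 0.06, -1]
  ]
}}

```text
time_s: 18.25
ee_pos: [0.5986, 0.1694, 0.2212]
tool_rot: [-3.139, -0.0, 1.862]
ft_force: [-4.1, 0.1, -4.4]
grip_width: 0.0146
```

```bash
python3 st.py
```

```text
18.25 p [0.5986 0.1694 0.2212] yaw 1.8619 q6 -0.0153 qv6 0.372 tz [-0.026  0.936  0.439] tau6 0.093 F [-4.1  0.1 -4.4] w 0.0146
```

Request:
{"fn": "play_rows", "kwargs": {
  "series": [
    [0, 0, 0.002, 0, 0, 0.06, -1],
    [0, 0, 0.002, 0, 0, 0.06, -1]
  ]
}}

```text
time_s: 18.5
ee_pos: [0.5986, 0.1695, 0.2206]
tool_rot: [-3.14, -0.0, 1.768]
ft_force: [-4.2, -0.2, -3.9]
grip_width: 0.0151
```

```bash
python3 st.py
```

```text
18.5 p [0.5986 0.1695 0.2206] yaw 1.7677 q6 0.0789 qv6 0.373 tz [-0.033  0.893  0.437] tau6 0.092 F [-4.2 -0.2 -3.9] w 0.0151
```

Request:
{"fn": "play_rows", "kwargs": {
  "series": [
    [0, 0, 0.002, 0, 0, 0.06, -1],
    [0, 0, 0.002, 0, 0, 0.06, -1]
  ]
}}

```text
time_s: 18.75
ee_pos: [0.5985, 0.1696, 0.22]
tool_rot: [-3.139, -0.0, 1.674]
ft_force: [-3.7, 0.8, -3.3]
grip_width: 0.0145
```

```bash
python3 st.py
```

```text
18.75 p [0.5985 0.1696 0.22  ] yaw 1.6735 q6 0.1732 qv6 0.372 tz [0.052 0.899 0.436] tau6 0.091 F [-3.7  0.8 -3.3] w 0.0145
```

Request:
{"fn": "play_rows", "kwargs": {
  "series": [
    [0, 0, 0.002, 0, 0, 0.06, -1],
    [0, 0, 0.002, 0, 0, 0.06, -1],
    [0, 0, 0.002, 0, 0, 0.06, -1]
  ]
}}

```text
time_s: 19.12
ee_pos: [0.5985, 0.1697, 0.2192]
tool_rot: [-3.139, -0.0, 1.532]
ft_force: [-4.2, 1.0, -4.5]
grip_width: 0.0148
```

```bash
python3 st.py
```

```text
19.12 p [0.5985 0.1697 0.2192] yaw 1.5323 q6 0.3146 qv6 0.373 tz [0.14  0.951 0.353] tau6 0.09 F [-4.2  1.  -4.5] w 0.0148
```

Request:
{"fn": "play_rows", "kwargs": {
  "series": [
    [0, 0, 0.002, 0, 0, 0.06, -1],
    [0, 0, 0.002, 0, 0, 0.06, -1],
    [0, 0, 0.002, 0, 0, 0.06, -1]
  ]
}}

```text
time_s: 19.5
ee_pos: [0.5985, 0.1699, 0.2183]
tool_rot: [-3.14, -0.0, 1.391]
ft_force: [-4.1, 1.0, -3.6]
grip_width: 0.0151
```

```bash
python3 st.py
```

```text
19.5 p [0.5985 0.1699 0.2183] yaw 1.391 q6 0.456 qv6 0.373 tz [0.218 0.932 0.322] tau6 0.089 F [-4.1  1.  -3.6] w 0.0151
```

Request:
{"fn": "play_rows", "kwargs": {
  "series": [
    [0, 0, 0.002, 0, 0, 0.06, -1],
    [0, 0, 0.002, 0, 0, 0.06, -1],
    [0, 0, 0.002, 0, 0, 0.06, -1]
  ]
}}

```text
time_s: 19.88
ee_pos: [0.5986, 0.17, 0.2176]
tool_rot: [-3.14, -0.0, 1.25]
ft_force: [-4.4, 2.0, -3.7]
grip_width: 0.0149
```

```bash
python3 st.py
```

```text
19.88 p [0.5986 0.17   0.2176] yaw 1.2499 q6 0.5972 qv6 0.372 tz [0.258 1.001 0.463] tau6 0.124 F [-4.4  2.  -3.7] w 0.0149
```

Request:
{"fn": "play_rows", "kwargs": {
  "series": [
    [0, 0, 0.002, 0, 0, 0.06, -1],
    [0, 0, 0.002, 0, 0, 0.06, -1],
    [0, 0, 0.002, 0, 0, 0.06, -1]
  ]
}}

```text
time_s: 20.25
ee_pos: [0.5986, 0.1701, 0.2168]
tool_rot: [-3.14, -0.0, 1.109]
ft_force: [-5.2, 1.1, -3.1]
grip_width: 0.0148
```

```bash
python3 st.py
```

```text
20.25 p [0.5986 0.1701 0.2168] yaw 1.1087 q6 0.7385 qv6 0.374 tz [0.237 1.002 0.515] tau6 0.18 F [-5.2  1.1 -3.1] w 0.0148
```

Request:
{"fn": "play_rows", "kwargs": {
  "series": [
    [0, 0, 0, 0, 0, 0, -0.1],
    [0, 0, 0, 0, 0, 0, -0.1],
    [0, 0, -0.1, 0, 0, 0, -0.1],
    [0, 0, -0.15, 0, 0, 0, -0.1],
    [0, 0, -0.15, 0, 0, 0, -0.1]
  ]
}}

```text
time_s: 20.88
ee_pos: [0.5998, 0.1695, 0.2787]
tool_rot: [3.14, -0.001, 1.108]
ft_force: [0.6, -0.9, -0.1]
grip_width: 0.0382
```

```bash
python3 st.py; python3 plan.py .564 .0125 .27 83.7 5 -0.1
```

```text
20.88 p [0.5998 0.1695 0.2787] yaw 1.1083 q6 0.7379 qv6 0.001 tz [-0.045 -0.014  0.026] tau6 0.0 F [ 0.6 -0.9 -0.1] w 0.0382
end [0.5639 0.0125 0.2701] [-3.142  0.     1.461]
[[-0.21,0.05,0.01,0,0,-0.09,-0.1],
[-0.21,0.04,0.01,0,0,-0.09,-0.1],
[-0.21,0.02,0.01,0,0,-0.09,-0.1],
[-0.22,0,0.01,0,0,-0.09,-0.1],
[-0.213,-0.007,0.017,0.002,-0.001,-0.089,-0.1]]
20.875 [0.5998 0.1695 0.2787] [ 3.140e+00 -1.000e-03  1.108e+00] [0.28 0.5  0.32 1.39 0.   0.74] [-0.045 -0.014  0.026] [ 0.6 -0.9 -0.1] 0.0382
```

Request:
{"fn": "play_rows", "kwargs": {
  "series": [
    [-0.21, 0.05, 0.01, 0, 0, -0.09, -0.1],
    [-0.21, 0.04, 0.01, 0, 0, -0.09, -0.1],
    [-0.21, 0.02, 0.01, 0, 0, -0.09, -0.1],
    [-0.22, 0, 0.01, 0, 0, -0.09, -0.1],
    [-0.213, -0.007, 0.017, 0.002, -0.001, -0.089, -0.1],
    [0, 0, 0, 0, 0, 0, -0.1]
  ]
}}

```text
time_s: 21.62
ee_pos: [0.5635, 0.0105, 0.2695]
tool_rot: [-3.141, 0.001, 1.457]
ft_force: [-0.4, 0.6, 0.6]
grip_width: 0.0388
```

```bash
python3 look.py d1; python3 plan.py .564 .0125 .224 83.7 4 -0.1
```

```text
end [0.564  0.0125 0.224 ] [-3.141  0.     1.46 ]
[[0,0,0.08,0,0,0,-0.1],
[0,0,0.07,0,0,0,-0.1],
[0,0,0.08,0,0,0,-0.1],
[0,0,0.071,0,0,-0.001,-0.1]]
21.725 [0.564  0.0125 0.2692] [-3.141  0.     1.46 ] [ 0.02  0.38  0.11  1.3  -0.    0.13] [-0.002 -0.02   0.042] [-0.6 -0.5  0.2] 0.0382
```

View pics/d1.png

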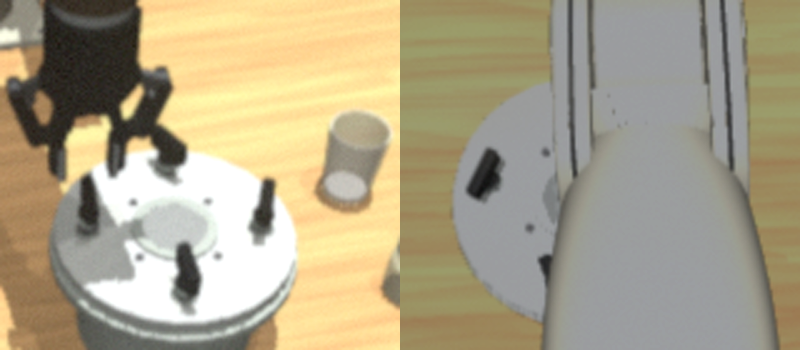

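Request:
{"fn": "play_rows", "kwargs": {
  "series": [
    [0, 0, 0.08, 0, 0, 0, -0.1],
    [0, 0, 0.07, 0, 0, 0, -0.1],
    [0, 0, 0.08, 0, 0, 0, -0.1],
    [0, 0, 0.07, 0, 0, 0, -0.1],
    [0, 0, 0, 0, 0, 0, -1],
    [0, 0, 0, 0, 0, 0, -1],
    [0, 0, 0, 0, 0, 0, -1],
    [0, 0, 0, 0, 0, 0, -1],
    [0, 0, 0, 0, 0, 0, -1]
  ]
}}

```text
time_s: 22.85
ee_pos: [0.5625, 0.0134, 0.2219]
tool_rot: [-3.136, -0.001, 1.462]
ft_force: [-1.1, 4.6, -7.1]
grip_width: 0.0153
```

```bash
python3 st.py
```

```text
22.85 p [0.5625 0.0134 0.2219] yaw 1.4618 q6 0.1322 qv6 0.0 tz [1.086 0.205 0.037] tau6 0.034 F [-1.1  4.6 -7.1] w 0.0153
```

Request:
{"fn": "play_rows", "kwargs": {
  "series": [
    [0.01, 0, 0.01, 0, 0, 0, -1],
    [0, 0, 0, 0, 0, 0.06, -1],
    [0, 0, 0, 0, 0, 0.06, -1],
    [0, 0, 0.002, 0, 0, 0.06, -1],
    [0, 0, 0.002, 0, 0, 0.06, -1],
    [0, 0, 0.002, 0, 0, 0.06, -1],
    [0, 0, 0.002, 0, 0, 0.06, -1],
    [0, 0, 0.002, 0, 0, 0.06, -1]
  ]
}}

```text
time_s: 23.85
ee_pos: [0.5628, 0.0146, 0.2201]
tool_rot: [-3.138, 0.001, 1.131]
ft_force: [-3.8, 4.1, -1.5]
grip_width: 0.0148
```

```bash
python3 st.py
```

```text
23.85 p [0.5628 0.0146 0.2201] yaw 1.1311 q6 0.4654 qv6 0.374 tz [0.886 0.727 0.337] tau6 0.082 F [-3.8  4.1 -1.5] w 0.0148
```

Request:
{"fn": "play_rows", "kwargs": {
  "series": [
    [0, 0, 0.002, 0, 0, 0.06, -1],
    [0, 0, 0.002, 0, 0, 0.06, -1]
  ]
}}

```text
time_s: 24.1
ee_pos: [0.5629, 0.0148, 0.2196]
tool_rot: [-3.138, 0.001, 1.037]
ft_force: [-2.8, 4.7, -0.8]
grip_width: 0.015
```

```bash
python3 st.py
```

```text
24.1 p [0.5629 0.0148 0.2196] yaw 1.037 q6 0.5597 qv6 0.375 tz [1.052 0.645 0.365] tau6 0.084 F [-2.8  4.7 -0.8] w 0.015
```

Request:
{"fn": "play_rows", "kwargs": {
  "series": [
    [0, 0, 0.002, 0, 0, 0.06, -1],
    [0, 0, 0.002, 0, 0, 0.06, -1]
  ]
}}

```text
time_s: 24.35
ee_pos: [0.5631, 0.0151, 0.219]
tool_rot: [-3.138, 0.0, 0.943]
ft_force: [-3.0, 6.1, -2.5]
grip_width: 0.0149
```

```bash
python3 st.py
```

```text
24.35 p [0.5631 0.0151 0.219 ] yaw 0.943 q6 0.6539 qv6 0.372 tz [1.173 0.577 0.4  ] tau6 0.085 F [-3.   6.1 -2.5] w 0.0149
```

Request:
{"fn": "play_rows", "kwargs": {
  "series": [
    [0, 0, 0.002, 0, 0, 0.06, -1],
    [0, 0, 0.002, 0, 0, 0.06, -1],
    [0, 0, 0.002, 0, 0, 0.06, -1]
  ]
}}

```text
time_s: 24.72
ee_pos: [0.5633, 0.0154, 0.2182]
tool_rot: [-3.138, -0.0, 0.802]
ft_force: [-2.0, 6.5, -1.4]
grip_width: 0.0148
```

```bash
python3 st.py
```

```text
24.73 p [0.5633 0.0154 0.2182] yaw 0.8019 q6 0.7952 qv6 0.372 tz [1.367 0.452 0.426] tau6 0.088 F [-2.   6.5 -1.4] w 0.0148
```

Request:
{"fn": "play_rows", "kwargs": {
  "series": [
    [0, 0, 0.002, 0, 0, 0.06, -1],
    [0, 0, 0.002, 0, 0, 0.06, -1],
    [0, 0, 0.002, 0, 0, 0.06, -1]
  ]
}}

```text
time_s: 25.1
ee_pos: [0.5636, 0.0157, 0.2173]
tool_rot: [-3.138, -0.001, 0.661]
ft_force: [-0.9, 7.1, -1.3]
grip_width: 0.015
```

```bash
python3 st.py
```

```text
25.1 p [0.5636 0.0157 0.2173] yaw 0.6608 q6 0.9366 qv6 0.373 tz [1.547 0.33  0.464] tau6 0.095 F [-0.9  7.1 -1.3] w 0.015
```

Request:
{"fn": "play_rows", "kwargs": {
  "series": [
    [0, 0, 0.002, 0, 0, 0.06, -1],
    [0, 0, 0.002, 0, 0, 0.06, -1]
  ]
}}

```text
time_s: 25.35
ee_pos: [0.5638, 0.0158, 0.2168]
tool_rot: [-3.138, -0.001, 0.567]
ft_force: [0.0, 7.9, -1.7]
grip_width: 0.0146
```

```bash
python3 st.py
```

```text
25.35 p [0.5638 0.0158 0.2168] yaw 0.5668 q6 1.0308 qv6 0.373 tz [1.605 0.227 0.406] tau6 0.129 F [ 0.   7.9 -1.7] w 0.0146
```

Request:
{"fn": "play_rows", "kwargs": {
  "series": [
    [0, 0, 0.002, 0, 0, 0.06, -1],
    [0, 0, 0.002, 0, 0, 0.06, -1]
  ]
}}

```text
time_s: 25.6
ee_pos: [0.5641, 0.016, 0.2163]
tool_rot: [-3.138, -0.001, 0.473]
ft_force: [-0.7, 8.9, -1.9]
grip_width: 0.015
```

```bash
python3 st.py
```

```text
25.6 p [0.5641 0.016  0.2163] yaw 0.4727 q6 1.1249 qv6 0.373 tz [1.699 0.126 0.467] tau6 0.171 F [-0.7  8.9 -1.9] w 0.015
```

Request:
{"fn": "play_rows", "kwargs": {
  "series": [
    [0, 0, 0.002, 0, 0, 0.06, -1]
  ]
}}

```text
time_s: 25.72
ee_pos: [0.5642, 0.016, 0.2161]
tool_rot: [-3.138, -0.001, 0.426]
ft_force: [0.3, 8.2, -2.4]
grip_width: 0.0149
```

```bash
python3 st.py
```

```text
25.73 p [0.5642 0.016  0.2161] yaw 0.4257 q6 1.172 qv6 0.373 tz [1.75  0.078 0.49 ] tau6 0.193 F [ 0.3  8.2 -2.4] w 0.0149
```

Request:
{"fn": "play_rows", "kwargs": {
  "series": [
    [0, 0, 0, 0, 0, 0, -0.1],
    [0, 0, 0, 0, 0, 0, -0.1],
    [0, 0, -0.1, 0, 0, 0, -0.1],
    [0, 0, -0.15, 0, 0, 0, -0.1],
    [0, 0, -0.15, 0, 0, 0, -0.1]
  ]
}}

```text
time_s: 26.35
ee_pos: [0.5638, 0.0135, 0.2773]
tool_rot: [3.141, 0.001, 0.424]
ft_force: [-0.1, 0.0, 0.7]
grip_width: 0.0386
```

```bash
python3 look.py e1; python3 plan.py .6580 .0745 .262 84 6 -0.1
```

```text
end [0.6581 0.0745 0.262 ] [ 3.141 -0.     1.466]
[[0.12,-0.02,0.02,0,0,-0.22,-0.1],
[0.12,0,0.02,0,0,-0.22,-0.1],
[0.12,0.02,0.02,0,0,-0.22,-0.1],
[0.12,0.05,0.02,0,0,-0.22,-0.1],
[0.11,0.06,0.02,0,0,-0.22,-0.1],
[0.088,0.083,0.019,0.006,0,-0.227,-0.1]]
26.45 [0.5652 0.0137 0.2795] [ 3.139 -0.004  0.424] [ 0.02  0.38  0.13  1.32 -0.    1.17] [ 0.031 -0.031 -0.035] [0.7 0.4 0.2] 0.038
```

View pics/e1.png

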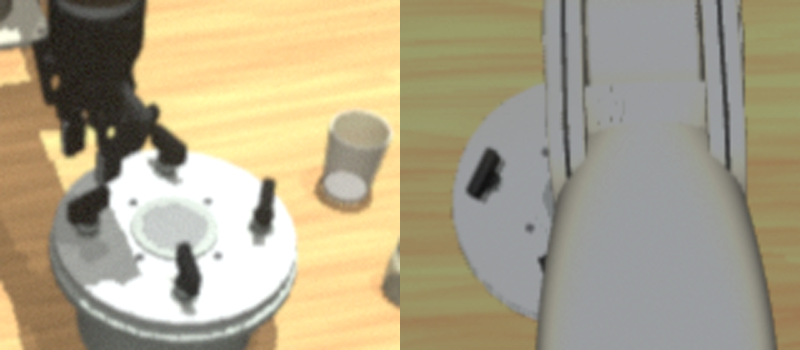

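```bash
python3 plan.py .6578 .0745 .27 82.5 8 -0.1
```

```text
end [0.6578 0.0746 0.27  ] [ 3.141 -0.     1.44 ]
[[0.09,-0.01,0.01,0,0,-0.16,-0.1],
[0.09,0,0.01,0,0,-0.16,-0.1],
[0.09,0.01,0.01,0,0,-0.16,-0.1],
[0.09,0.02,0.01,0,0,-0.16,-0.1],
[0.09,0.03,0.01,0,0,-0.16,-0.1],
[0.08,0.04,0.01,0,0,-0.16,-0.1],
[0.08,0.05,0,0,0,-0.17,-0.1],
[0.074,0.062,0.006,0.006,0,-0.164,-0.1]]
26.45 [0.5652 0.0137 0.2795] [ 3.139 -0.004  0.424] [ 0.02  0.38  0.13  1.32 -0.    1.17] [ 0.031 -0.031 -0.035] [0.7 0.4 0.2] 0.038
```

Request:
{"fn": "play_rows", "kwargs": {
  "series": [
    [0.09, -0.01, 0.01, 0, 0, -0.16, -0.1],
    [0.09, 0, 0.01, 0, 0, -0.16, -0.1],
    [0.09, 0.01, 0.01, 0, 0, -0.16, -0.1],
    [0.09, 0.02, 0.01, 0, 0, -0.16, -0.1],
    [0.09, 0.03, 0.01, 0, 0, -0.16, -0.1],
    [0.08, 0.04, 0.01, 0, 0, -0.16, -0.1],
    [0.08, 0.05, 0, 0, 0, -0.17, -0.1],
    [0.074, 0.062, 0.006, 0.003, 0, -0.164, -0.1],
    [0, 0, 0, 0, 0, 0, -0.1]
  ]
}}

```text
time_s: 27.58
ee_pos: [0.6562, 0.0752, 0.2641]
tool_rot: [-3.136, 0.001, 1.44]
ft_force: [0.6, 0.0, 0.3]
grip_width: 0.0384
```

```bash
python3 plan.py .6578 .0745 .2185 82.5 4 -0.1
```

```text
end [0.6578 0.0745 0.2185] [-3.141 -0.     1.44 ]
[[0,0,0.08,0,0,0,-0.1],
[0,0,0.07,0,0,0,-0.1],
[0,0.01,0.08,0,0,0,-0.1],
[-0.003,0.003,0.074,-0.007,0.002,0,-0.1]]
27.575 [0.6562 0.0752 0.2641] [-3.136e+00  1.000e-03  1.440e+00] [0.11 0.59 0.43 1.42 0.   0.25] [-0.023 -0.001  0.039] [0.6 0.  0.3] 0.0384
```

Request:
{"fn": "play_rows", "kwargs": {
  "series": [
    [0, 0, 0.08, 0, 0, 0, -0.1],
    [0, 0, 0.07, 0, 0, 0, -0.1],
    [0, 0.007, 0.08, 0, 0, 0, -0.1],
    [0, 0, 0.074, -0.006, 0, 0, -0.1],
    [0, 0, 0, 0, 0, 0, -0.1]
  ]
}}

```text
time_s: 28.2
ee_pos: [0.6559, 0.0748, 0.2179]
tool_rot: [-3.139, 0.001, 1.44]
ft_force: [0.0, -0.1, 0.6]
grip_width: 0.0385
```

```bash
python3 st.py
```

```text
28.2 p [0.6559 0.0748 0.2179] yaw 1.4404 q6 0.2441 qv6 -0.001 tz [-0.002 -0.021  0.025] tau6 0.002 F [ 0.  -0.1  0.6] w 0.0385
```

Request:
{"fn": "play_rows", "kwargs": {
  "series": [
    [0, 0, 0, 0, 0, 0, -1],
    [0, 0, 0, 0, 0, 0, -1],
    [0, 0, 0, 0, 0, 0, -1],
    [0, 0, 0, 0, 0, 0, -1],
    [0, 0, 0, 0, 0, 0, -1]
  ]
}}

```text
time_s: 28.82
ee_pos: [0.6569, 0.0752, 0.2202]
tool_rot: [3.141, 0.0, 1.441]
ft_force: [-1.0, 0.6, 4.2]
grip_width: 0.013
```

```bash
python3 st.py
```

```text
28.82 p [0.6569 0.0752 0.2202] yaw 1.4408 q6 0.244 qv6 -0.0 tz [0.283 0.321 0.015] tau6 0.005 F [-1.   0.6  4.2] w 0.013
```

Request:
{"fn": "play_rows", "kwargs": {
  "series": [
    [0, 0, 0, 0, 0, 0.06, -1],
    [0, 0, 0, 0, 0, 0.06, -1],
    [0, 0, 0.002, 0, 0, 0.06, -1],
    [0, 0, 0.002, 0, 0, 0.06, -1]
  ]
}}

```text
time_s: 29.32
ee_pos: [0.657, 0.0757, 0.2196]
tool_rot: [3.141, -0.001, 1.253]
ft_force: [-1.7, 2.9, 4.1]
grip_width: 0.0136
```

```bash
python3 st.py
```

```text
29.32 p [0.657  0.0757 0.2196] yaw 1.2526 q6 0.4327 qv6 0.372 tz [0.599 0.219 0.493] tau6 0.221 F [-1.7  2.9  4.1] w 0.0136
```

Request:
{"fn": "play_rows", "kwargs": {
  "series": [
    [0, 0, 0.002, 0, 0, 0.06, -1],
    [0, 0, 0.002, 0, 0, 0.06, -1]
  ]
}}

```text
time_s: 29.58
ee_pos: [0.6572, 0.0759, 0.2192]
tool_rot: [3.141, -0.002, 1.159]
ft_force: [-1.3, 2.5, 4.1]
grip_width: 0.0138
```

```bash
python3 st.py
```

```text
29.57 p [0.6572 0.0759 0.2192] yaw 1.1587 q6 0.5267 qv6 0.373 tz [0.746 0.188 0.591] tau6 0.27 F [-1.3  2.5  4.1] w 0.0138
```

Request:
{"fn": "play_rows", "kwargs": {
  "series": [
    [0, 0, 0.002, 0, 0, 0.06, -1],
    [0, 0, 0.002, 0, 0, 0.06, -1]
  ]
}}

```text
time_s: 29.82
ee_pos: [0.6573, 0.0762, 0.2187]
tool_rot: [3.141, -0.002, 1.065]
ft_force: [-0.6, 3.8, 3.5]
grip_width: 0.0132
```

```bash
python3 st.py
```

```text
29.82 p [0.6573 0.0762 0.2187] yaw 1.0648 q6 0.6209 qv6 0.375 tz [0.872 0.17  0.595] tau6 0.324 F [-0.6  3.8  3.5] w 0.0132
```

Request:
{"fn": "play_rows", "kwargs": {
  "series": [
    [0, 0, 0.002, 0, 0, 0.06, -1]
  ]
}}

```text
time_s: 29.95
ee_pos: [0.6573, 0.0763, 0.2184]
tool_rot: [3.141, -0.003, 1.018]
ft_force: [-1.2, 3.7, 3.3]
grip_width: 0.0132
```

```bash
python3 st.py
```

```text
29.95 p [0.6573 0.0763 0.2184] yaw 1.0178 q6 0.6679 qv6 0.374 tz [0.946 0.099 0.657] tau6 0.349 F [-1.2  3.7  3.3] w 0.0132
```

Request:
{"fn": "play_rows", "kwargs": {
  "series": [
    [0, 0, 0, 0, 0, 0, -0.1],
    [0, 0, 0, 0, 0, 0, -0.1],
    [0, 0, -0.1, 0, 0, 0, -0.1],
    [0, 0, -0.15, 0, 0, 0, -0.1],
    [0, 0, -0.15, 0, 0, 0, -0.1]
  ]
}}

```text
time_s: 30.58
ee_pos: [0.6569, 0.0745, 0.279]
tool_rot: [3.141, 0.001, 1.016]
ft_force: [-0.2, -0.4, 0.2]
grip_width: 0.0387
```

```bash
python3 plan.py .504 .108 .268 110.5 7 -0.1
```

```text
end [0.5041 0.108  0.2681] [3.142 0.    1.929]
[[-0.05,-0.14,0.01,0,0,-0.17,-0.1],
[-0.03,-0.15,0.01,0,0,-0.17,-0.1],
[-0.01,-0.15,0.01,0,0,-0.16,-0.1],
[0.01,-0.15,0.01,0,0,-0.17,-0.1],
[0.03,-0.14,0.01,0,0,-0.16,-0.1],
[0.04,-0.14,0.01,0,0,-0.17,-0.1],
[0.064,-0.138,0.012,0,0.001,-0.162,-0.1]]
30.575 [0.6569 0.0745 0.279 ] [3.141e+00 1.000e-03 1.016e+00] [ 0.11  0.58  0.46  1.44 -0.    0.67] [ 0.012 -0.003  0.012] [-0.2 -0.4  0.2] 0.0387
```

Request:
{"fn": "play_rows", "kwargs": {
  "series": [
    [-0.05, -0.14, 0.01, 0, 0, -0.17, -0.1],
    [-0.03, -0.15, 0.01, 0, 0, -0.17, -0.1],
    [-0.01, -0.15, 0.01, 0, 0, -0.16, -0.1],
    [0.01, -0.15, 0.01, 0, 0, -0.17, -0.1],
    [0.03, -0.14, 0.01, 0, 0, -0.16, -0.1],
    [0.04, -0.14, 0.01, 0, 0, -0.17, -0.1],
    [0.064, -0.138, 0.012, 0, 0, -0.162, -0.1],
    [0, 0, 0, 0, 0, 0, -0.1],
    [0, 0, 0, 0, 0, 0, -0.1]
  ]
}}

```text
time_s: 31.7
ee_pos: [0.5049, 0.1082, 0.2676]
tool_rot: [3.14, 0.001, 1.928]
ft_force: [0.6, 0.3, -0.1]
grip_width: 0.0383
```

```bash
python3 plan.py .504 .108 .216 110.5 4 -0.1
```

```text
end [0.5041 0.108  0.216 ] [-3.142 -0.     1.928]
[[0,0,0.09,0,0,0,-0.1],
[0,0,0.08,0,0,0,-0.1],
[0,0,0.09,0,0,0,-0.1],
[0.001,-0.006,0.084,0.002,0.002,-0.001,-0.1]]
31.7 [0.5049 0.1082 0.2676] [3.140e+00 1.000e-03 1.928e+00] [ 0.21  0.29 -0.02  1.25 -0.   -0.15] [-0.063 -0.028 -0.055] [ 0.6  0.3 -0.1] 0.0383
```

Request:
{"fn": "play_rows", "kwargs": {
  "series": [
    [0, 0, 0.09, 0, 0, 0, -0.1],
    [0, 0, 0.08, 0, 0, 0, -0.1],
    [0, 0, 0.09, 0, 0, 0, -0.1],
    [0.001, -0.006, 0.084, 0.002, 0.002, 0, -0.1],
    [0, 0, 0, 0, 0, 0, -0.1],
    [0, 0, 0, 0, 0, 0, -1],
    [0, 0, 0, 0, 0, 0, -1],
    [0, 0, 0, 0, 0, 0, -1],
    [0, 0, 0, 0, 0, 0, -1],
    [0, 0, 0, 0, 0, 0, -1]
  ]
}}

```text
time_s: 32.95
ee_pos: [0.5033, 0.108, 0.2156]
tool_rot: [-3.14, -0.0, 1.929]
ft_force: [-0.8, -2.6, 5.2]
grip_width: 0.0154
```

```bash
python3 st.py
```

```text
32.95 p [0.5033 0.108  0.2156] yaw 1.929 q6 -0.1469 qv6 0.001 tz [-0.426  0.18  -0.049] tau6 -0.006 F [-0.8 -2.6  5.2] w 0.0154
```

Well centred. Turning on.

Request:
{"fn": "play_rows", "kwargs": {
  "series": [
    [0, 0, 0, 0, 0, 0.06, -1],
    [0, 0, 0, 0, 0, 0.06, -1],
    [0, 0, 0.002, 0, 0, 0.06, -1],
    [0, 0, 0.002, 0, 0, 0.06, -1]
  ]
}}

```text
time_s: 33.45
ee_pos: [0.5032, 0.1082, 0.215]
tool_rot: [-3.14, -0.0, 1.741]
ft_force: [-0.3, -2.1, 4.9]
grip_width: 0.0153
```

```bash
python3 st.py
```

```text
33.45 p [0.5032 0.1082 0.215 ] yaw 1.7407 q6 0.0417 qv6 0.372 tz [-0.322  0.249  0.541] tau6 0.237 F [-0.3 -2.1  4.9] w 0.0153
```

Request:
{"fn": "play_rows", "kwargs": {
  "series": [
    [0, 0, 0.002, 0, 0, 0.06, -1],
    [0, 0, 0.002, 0, 0, 0.06, -1]
  ]
}}

```text
time_s: 33.7
ee_pos: [0.5032, 0.1083, 0.2145]
tool_rot: [-3.14, -0.001, 1.647]
ft_force: [-1.1, -1.2, 5.4]
grip_width: 0.0154
```

```bash
python3 st.py
```

```text
33.7 p [0.5032 0.1083 0.2145] yaw 1.6467 q6 0.1358 qv6 0.372 tz [-0.307  0.25   0.579] tau6 0.285 F [-1.1 -1.2  5.4] w 0.0154
```

Request:
{"fn": "play_rows", "kwargs": {
  "series": [
    [0, 0, 0.002, 0, 0, 0.06, -1],
    [0, 0, 0.002, 0, 0, 0.06, -1]
  ]
}}

```text
time_s: 33.95
ee_pos: [0.5032, 0.1084, 0.214]
tool_rot: [-3.14, -0.001, 1.553]
ft_force: [-1.6, -1.9, 5.5]
grip_width: 0.0151
```

```bash
python3 st.py
```

```text
33.95 p [0.5032 0.1084 0.214 ] yaw 1.5527 q6 0.2299 qv6 0.372 tz [-0.248  0.297  0.627] tau6 0.335 F [-1.6 -1.9  5.5] w 0.0151
```

Request:
{"fn": "play_rows", "kwargs": {
  "series": [
    [0, 0, 0, 0, 0, 0, -0.1],
    [0, 0, 0, 0, 0, 0, -0.1],
    [0, 0, -0.1, 0, 0, 0, -0.1],
    [0, 0, -0.15, 0, 0, 0, -0.1],
    [0, 0, -0.15, 0, 0, 0, -0.1]
  ]
}}

```text
time_s: 34.58
ee_pos: [0.5033, 0.1082, 0.2747]
tool_rot: [-3.14, -0.001, 1.552]
ft_force: [-0.8, -0.0, 0.4]
grip_width: 0.0383
```

```bash
python3 plan.py .599 .17 .268 66.2 4 -0.1
```

```text
end [0.599  0.1699 0.268 ] [-3.141  0.     1.156]
[[0.11,0.16,0.01,0,0,0.13,-0.1],
[0.12,0.15,0.01,0,0,0.13,-0.1],
[0.13,0.13,0.01,0,0,0.12,-0.1],
[0.149,0.117,0.014,-0.002,0,0.125,-0.1]]
34.575 [0.5033 0.1082 0.2747] [-3.140e+00 -1.000e-03  1.552e+00] [ 0.21  0.29 -0.01  1.28  0.    0.23] [ 0.053 -0.015  0.034] [-0.8 -0.   0.4] 0.0383
```

Request:
{"fn": "play_rows", "kwargs": {
  "series": [
    [0.11, 0.16, 0.01, 0, 0, 0.13, -0.1],
    [0.12, 0.15, 0.01, 0, 0, 0.13, -0.1],
    [0.13, 0.13, 0.01, 0, 0, 0.12, -0.1],
    [0.149, 0.117, 0.014, -0.002, 0, 0.125, -0.1],
    [0, 0, 0, 0, 0, 0, -0.1],
    [0, 0, 0, 0, 0, 0, -0.1]
  ]
}}

```text
time_s: 35.33
ee_pos: [0.5984, 0.1695, 0.2667]
tool_rot: [-3.14, 0.001, 1.156]
ft_force: [0.1, 0.9, -0.0]
grip_width: 0.0384
```

```bash
python3 plan.py .599 .17 .2175 66.2 4 -0.1
```

```text
end [0.5991 0.17   0.2175] [-3.141  0.     1.156]
[[0,0,0.08,0,0,0,-0.1],
[0,0,0.08,0,0,0,-0.1],
[0,0,0.08,0,0,0,-0.1],
[0.005,0.003,0.088,-0.001,0.001,0.001,-0.1]]
35.325 [0.5984 0.1695 0.2667] [-3.140e+00  1.000e-03  1.156e+00] [ 0.28  0.5   0.29  1.36 -0.    0.69] [ 0.015  0.068 -0.058] [ 0.1  0.9 -0. ] 0.0384
```

Request:
{"fn": "play_rows", "kwargs": {
  "series": [
    [0, 0, 0.08, 0, 0, 0, -0.1],
    [0, 0, 0.08, 0, 0, 0, -0.1],
    [0, 0, 0.08, 0, 0, 0, -0.1],
    [0.004, 0.003, 0.085, 0, 0, 0, -0.1],
    [0, 0, 0, 0, 0, 0, -0.1],
    [0, 0, 0, 0, 0, 0, -1],
    [0, 0, 0, 0, 0, 0, -1],
    [0, 0, 0, 0, 0, 0, -1],
    [0, 0, 0, 0, 0, 0, -1],
    [0, 0, 0, 0, 0, 0, -1]
  ]
}}

```text
time_s: 36.58
ee_pos: [0.5995, 0.1699, 0.2183]
tool_rot: [-3.142, 0.001, 1.155]
ft_force: [-1.7, -2.9, 3.6]
grip_width: 0.0144
```

```bash
python3 st.py
```

```text
36.58 p [0.5995 0.1699 0.2183] yaw 1.1553 q6 0.6919 qv6 -0.001 tz [-0.605  0.57   0.028] tau6 -0.008 F [-1.7 -2.9  3.6] w 0.0144
```

Request:
{"fn": "play_rows", "kwargs": {
  "series": [
    [0, 0, 0, 0, 0, 0.06, -1],
    [0, 0, 0, 0, 0, 0.06, -1],
    [0, 0, 0.002, 0, 0, 0.06, -1],
    [0, 0, 0.002, 0, 0, 0.06, -1]
  ]
}}

```text
time_s: 37.08
ee_pos: [0.5995, 0.1699, 0.2176]
tool_rot: [3.141, 0.001, 0.967]
ft_force: [-3.2, -2.9, 4.4]
grip_width: 0.0144
```

```bash
python3 st.py
```

```text
37.08 p [0.5995 0.1699 0.2176] yaw 0.9667 q6 0.8806 qv6 0.374 tz [-0.695  0.467  0.483] tau6 0.188 F [-3.2 -2.9  4.4] w 0.0144
```

Request:
{"fn": "play_rows", "kwargs": {
  "series": [
    [0, 0, 0.002, 0, 0, 0.06, -1],
    [0, 0, 0.002, 0, 0, 0.06, -1]
  ]
}}

```text
time_s: 37.33
ee_pos: [0.5995, 0.1699, 0.2171]
tool_rot: [3.141, 0.001, 0.873]
ft_force: [-2.3, -3.0, 5.6]
grip_width: 0.0144
```

```bash
python3 st.py
```

```text
37.33 p [0.5995 0.1699 0.2171] yaw 0.8726 q6 0.9747 qv6 0.372 tz [-0.658  0.507  0.514] tau6 0.234 F [-2.3 -3.   5.6] w 0.0144
```

Request:
{"fn": "play_rows", "kwargs": {
  "series": [
    [0, 0, 0.002, 0, 0, 0.06, -1],
    [0, 0, 0.002, 0, 0, 0.06, -1]
  ]
}}

```text
time_s: 37.58
ee_pos: [0.5995, 0.1699, 0.2166]
tool_rot: [3.141, 0.001, 0.778]
ft_force: [-2.8, -3.4, 5.2]
grip_width: 0.0144
```

```bash
python3 st.py
```

```text
37.58 p [0.5995 0.1699 0.2166] yaw 0.7785 q6 1.0688 qv6 0.372 tz [-0.716  0.588  0.627] tau6 0.283 F [-2.8 -3.4  5.2] w 0.0144
```

Request:
{"fn": "play_rows", "kwargs": {
  "series": [
    [0, 0, 0.002, 0, 0, 0.06, -1]
  ]
}}

```text
time_s: 37.7
ee_pos: [0.5995, 0.1699, 0.2164]
tool_rot: [3.141, 0.001, 0.731]
ft_force: [-2.5, -3.2, 6.0]
grip_width: 0.0141
```

```bash
python3 st.py
```

```text
37.7 p [0.5995 0.1699 0.2164] yaw 0.7314 q6 1.1159 qv6 0.373 tz [-0.763  0.638  0.612] tau6 0.308 F [-2.5 -3.2  6. ] w 0.0141
```

Request:
{"fn": "play_rows", "kwargs": {
  "series": [
    [0, 0, 0.002, 0, 0, 0.06, -1]
  ]
}}

```text
time_s: 37.83
ee_pos: [0.5995, 0.1699, 0.2162]
tool_rot: [3.141, 0.001, 0.684]
ft_force: [-2.9, -3.3, 4.8]
grip_width: 0.0145
```

```bash
python3 st.py
```

```text
37.83 p [0.5995 0.1699 0.2162] yaw 0.6843 q6 1.163 qv6 0.373 tz [-0.775  0.577  0.652] tau6 0.331 F [-2.9 -3.3  4.8] w 0.0145
```

Request:
{"fn": "play_rows", "kwargs": {
  "series": [
    [0, 0, 0, 0, 0, 0, -0.1],
    [0, 0, 0, 0, 0, 0, -0.1],
    [0, 0, -0.1, 0, 0, 0, -0.1],
    [0, 0, -0.15, 0, 0, 0, -0.1],
    [0, 0, -0.15, 0, 0, 0, -0.1]
  ]
}}

```text
time_s: 38.45
ee_pos: [0.5998, 0.1704, 0.2769]
tool_rot: [-3.141, -0.0, 0.685]
ft_force: [0.4, -0.6, 0.1]
grip_width: 0.0386
```

```bash
python3 plan.py .564 .0165 .268 27 5 -0.1
```

```text
end [0.5641 0.0165 0.268 ] [-3.141 -0.     0.471]
[[-0.17,0.13,0.01,0,0,0.05,-0.1],
[-0.16,0.13,0.01,0,0,0.06,-0.1],
[-0.15,0.14,0.01,0,0,0.05,-0.1],
[-0.15,0.15,0.01,0,0,0.06,-0.1],
[-0.144,0.161,0.019,0,0,0.052,-0.1]]
38.45 [0.5998 0.1704 0.2769] [-3.141 -0.     0.685] [0.28 0.5  0.32 1.39 0.   1.16] [ 0.031 -0.052  0.03 ] [ 0.4 -0.6  0.1] 0.0386
```

Request:
{"fn": "play_rows", "kwargs": {
  "series": [
    [-0.17, 0.13, 0.01, 0, 0, 0.05, -0.1],
    [-0.16, 0.13, 0.01, 0, 0, 0.06, -0.1],
    [-0.15, 0.14, 0.01, 0, 0, 0.05, -0.1],
    [-0.15, 0.15, 0.01, 0, 0, 0.06, -0.1],
    [-0.144, 0.161, 0.019, 0, 0, 0.052, -0.1],
    [0, 0, 0, 0, 0, 0, -0.1],
    [0, 0, 0, 0, 0, 0, -0.1]
  ]
}}

```text
time_s: 39.33
ee_pos: [0.5642, 0.0166, 0.2673]
tool_rot: [3.142, -0.001, 0.471]
ft_force: [-1.1, 0.1, -0.0]
grip_width: 0.0388
```

```bash
python3 plan.py .564 .0165 .217 27 4 -0.1
```

```text
end [0.564  0.0164 0.2169] [3.142 0.    0.471]
[[0,0,0.08,0,0,0,-0.1],
[0,0,0.09,0,0,0,-0.1],
[0,0,0.08,0,0,0,-0.1],
[-0.002,0,0.086,0,-0.001,0,-0.1]]
39.325 [0.5642 0.0166 0.2673] [ 3.142e+00 -1.000e-03  4.710e-01] [0.03 0.39 0.11 1.3  0.   1.13] [-0.018  0.016  0.031] [-1.1  0.1 -0. ] 0.0388
```

Request:
{"fn": "play_rows", "kwargs": {
  "series": [
    [0, 0, 0.08, 0, 0, 0, -0.1],
    [0, 0, 0.09, 0, 0, 0, -0.1],
    [0, 0, 0.08, 0, 0, 0, -0.1],
    [0, 0, 0.085, 0, 0, 0, -0.1],
    [0, 0, 0, 0, 0, 0, -0.1],
    [0, 0, 0, 0, 0, 0, -1],
    [0, 0, 0, 0, 0, 0, -1],
    [0, 0, 0, 0, 0, 0, -1],
    [0, 0, 0, 0, 0, 0, -1],
    [0, 0, 0, 0, 0, 0, -1]
  ]
}}

```text
time_s: 40.58
ee_pos: [0.5641, 0.0164, 0.2169]
tool_rot: [3.141, -0.0, 0.471]
ft_force: [0.1, 0.6, 2.8]
grip_width: 0.0146
```

```bash
python3 st.py
```

```text
40.58 p [0.5641 0.0164 0.2169] yaw 0.4707 q6 1.1291 qv6 0.0 tz [ 0.249 -0.147  0.014] tau6 0.002 F [0.1 0.6 2.8] w 0.0146
```

Request:
{"fn": "play_rows", "kwargs": {
  "series": [
    [0, 0, 0, 0, 0, 0.06, -1],
    [0, 0, 0, 0, 0, 0.06, -1],
    [0, 0, 0.002, 0, 0, 0.06, -1],
    [0, 0, 0.002, 0, 0, 0.06, -1]
  ]
}}

```text
time_s: 41.08
ee_pos: [0.5646, 0.0165, 0.2163]
tool_rot: [3.141, -0.002, 0.282]
ft_force: [2.7, 1.8, 1.3]
grip_width: 0.015
```

```bash
python3 st.py
```

```text
41.08 p [0.5646 0.0165 0.2163] yaw 0.2824 q6 1.3177 qv6 0.372 tz [ 0.249 -0.436  0.572] tau6 0.248 F [2.7 1.8 1.3] w 0.015
```

Request:
{"fn": "play_rows", "kwargs": {
  "series": [
    [0, 0, 0.002, 0, 0, 0.06, -1],
    [0, 0, 0.002, 0, 0, 0.06, -1]
  ]
}}

```text
time_s: 41.32
ee_pos: [0.5648, 0.0166, 0.2158]
tool_rot: [3.141, -0.002, 0.188]
ft_force: [2.7, 1.5, 2.7]
grip_width: 0.0147
```

```bash
python3 st.py
```

```text
41.33 p [0.5648 0.0166 0.2158] yaw 0.1884 q6 1.4118 qv6 0.373 tz [ 0.271 -0.56   0.627] tau6 0.3 F [2.7 1.5 2.7] w 0.0147
```

Request:
{"fn": "play_rows", "kwargs": {
  "series": [
    [0, 0, 0.002, 0, 0, 0.06, -1]
  ]
}}

```text
time_s: 41.45
ee_pos: [0.565, 0.0166, 0.2156]
tool_rot: [3.141, -0.003, 0.141]
ft_force: [2.4, 1.1, 1.8]
grip_width: 0.0151
```

```bash
python3 st.py
```

```text
41.45 p [0.565  0.0166 0.2156] yaw 0.1413 q6 1.4588 qv6 0.374 tz [ 0.301 -0.595  0.665] tau6 0.325 F [2.4 1.1 1.8] w 0.0151
```

Request:
{"fn": "play_rows", "kwargs": {
  "series": [
    [0, 0, 0.001, 0, 0, 0.04, -1]
  ]
}}

```text
time_s: 41.58
ee_pos: [0.565, 0.0166, 0.2154]
tool_rot: [3.142, -0.003, 0.11]
ft_force: [4.3, 1.8, 1.7]
grip_width: 0.0148
```

```bash
python3 st.py
```

```text
41.58 p [0.565  0.0166 0.2154] yaw 0.1098 q6 1.4903 qv6 0.252 tz [ 0.349 -0.933  0.728] tau6 0.47 F [4.3 1.8 1.7] w 0.0148
```

Request:
{"fn": "play_rows", "kwargs": {
  "series": [
    [0, 0, 0, 0, 0, 0, -0.1],
    [0, 0, 0, 0, 0, 0, -0.1],
    [0, 0, -0.1, 0, 0, 0, -0.1],
    [0, 0, -0.15, 0, 0, 0, -0.1],
    [0, 0, -0.2, 0, 0, 0, -0.1],
    [0, 0, -0.2, 0, 0, 0, -0.1],
    [0, 0, 0, 0, 0, 0, -0.1],
    [0, 0, 0, 0, 0, 0, -0.1]
  ]
}}

```text
time_s: 42.58
ee_pos: [0.5634, 0.0161, 0.312]
tool_rot: [3.141, 0.001, 0.109]
ft_force: [-0.2, -0.5, -0.3]
grip_width: 0.0384
```

```bash
python3 look.py f1; python3 st.py
```

```text
42.67 p [0.5631 0.0162 0.311 ] yaw 0.1092 q6 1.4905 qv6 0.001 tz [0.01  0.008 0.004] tau6 0.0 F [ 0.6  0.  -0.7] w 0.0384
```

View pics/f1.png

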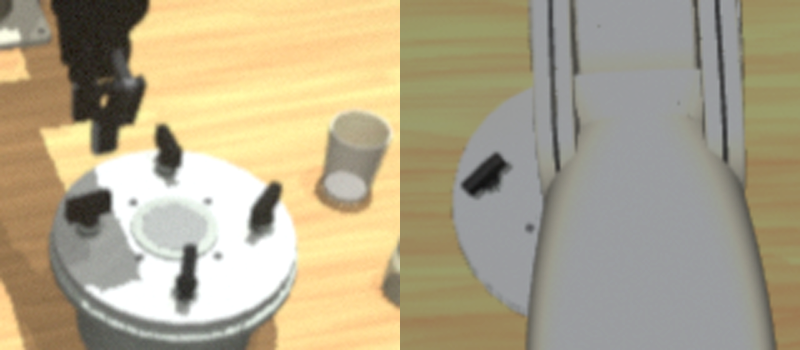

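```bash
python3 -c "
from cell import arm
print(arm.finish_job())"
```

```text
the job is handed in; nothing more can be done
None
```

I tightened all four T-screws crosswise in two rounds and handed the job in at about 43 s, well inside the 72 s limit. The hand-in gave no verdict. I worked in the order near, far, left, right, as the scene camera sees them.

- **Round 1 (light):** each screw was turned at one steady speed until the turning torque rose 0.09 to 0.105 N m above that screw's own loose value. That is about 15 to 17 N on each washer.
- **Round 2 (firm):** the turning torques ended about 0.26 to 0.30 N m above loose, or roughly 44 to 50 N. The last reading on the right screw was higher, at about 0.35 N m (58 N). I put that down to noise and slowing at the end of the turn.
- **Checks that disagreed:** the turn angle with the stated 0.33 N m per rad suggests only about 34 to 39 N per screw, before about 2 N of relief from the neighbours. The torque rose faster than that, at about 0.5 N m per rad. Both estimates are inside 29 to 62 N, so I did not turn any screw further.
- **Last checks:** the gripper was open and about 10 cm above the screws, with forces near zero and nothing touched. Sideways force while gripping stayed under 10 N. The beaker stood where it began in the last picture. The jars were barely in that view, but the arm never went near them.

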